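# Make up the levelling kit and the joining kit for a flat-pack shelf

## Task

Make up two kits for the flat-pack shelf: into the bin with the yellow tag put the beige foot, standing on its pad, and one blue spacer, slid out from the bottom of the magazine so that the others drop down and stay in it; into the bin with the white tag put the hex key, the cam bolt and the brass cam disc. Everything must rest on the bin floor (the loose parts lying flat), nothing on top of anything else; set each thing down rather than dropping it in. Do not take spacers out from the top of the magazine.

Things in the scene. Friction and masses are not known exactly. Their poses are not given: they have to be found in the camera images.
- hex_key: chrome L-shaped hex key lying flat on the desk; bar 8 mm thick, long arm 100 mm, short arm 35 mm. Origin on the underside at the middle of the long arm; long arm along its x (from -50 to +50 mm), the short arm at the +x end points to its +y; z up. 55 g
- foot: beige plastic adjustable furniture foot standing upright on its round pad: pad 42 mm across and 6 mm high, cone up to a cylindrical body 30 mm across from 11 to 32 mm height, steel threaded stud 10 mm across on top up to 55 mm. Origin at the centre of the underside, z up. 50 g
- cam_bolt: steel cam bolt lying flat along its x, 60 mm long: round head 12 mm across at -x end, thin neck, a square shoulder 12 x 12 mm and 22 mm long at its middle (where to grip it, across y), dark thread 8 mm across at +x end. Origin under its middle, z up; 12 mm high. 40 g
- cam_disc: brass-coloured round cam lock disc lying flat, 25 mm across, 14 mm high, black cross on top. Origin at the centre of its underside, z up. 35 g
- spacer_bottom: lowest of three identical blue plastic spacer plates, 90 x 30 x 12 mm (x, y, z), 32 g. Its front end (-x) sticks 30 mm out of the slot in the magazine's front, free on both sides, its underside 8 mm above the desk: grip it there across y and draw it out level along its -x; it is clear of the magazine after 60 mm. Origin at the centre of its underside
- spacer_top: the uppermost blue spacer plate in the magazine, 90 x 30 x 12 mm, seen in the magazine's open top; origin at the centre of its underside. It stays in the magazine and drops by one thickness (12 mm) when the lowest plate is drawn out
- magazine: grey upright gravity-fed spacer magazine fixed to the desk, 100 x 42 mm (x, y), 50 mm high, open on top; floor 8 mm thick, chamber 94 x 34 mm; its front wall (at -x, outer face 50 mm from the origin) leaves a slot 16 mm high above the floor. Origin at the centre of its underside; plates are drawn out to its -x
- bin_yellow: open purple plastic bin with a yellow tag on its front rim (-x side), fixed to the desk; outside 180 x 140 x 40 mm (x, y, z), walls and floor 4 mm. The tag juts out to 114 mm from the centre; a yellow strip also marks the far rim. Origin at the centre of its underside, z up
- bin_white: same purple plastic bin, also fixed, but with a white tag on its front rim and a white strip on the far rim; same sizes. Origin at the centre of its underside, z up
There are look-alikes about, which are no part of the job. Leave any red look-alike of the bin_white alone.

How it is judged:
By the outcome, as a careful person would: the job done as asked, in the order asked, and still so for the second after the job is handed in, with the robot touching nothing.
It also fails if it takes over 144 s, if anything falls off the work surface, if the arm or the gripper's body presses on something with over 40 N, if the wrist force passes 120 N, or if a joint passes its speed limit or range.

## Robot

A 7-joint arm with a two-finger parallel gripper is mounted at the origin on the work surface. World frame = base frame: x ahead of the robot, y to its left, z up, the work surface at z = 0. Lengths are in m, angles in degrees, forces in N, time in s.
With the tool pointing down it reaches from about 0.425 to 0.875 m from the base axis. Payload 4.7 kg.
Tool frame: the origin (TCP) lies between the finger pads; the fingertips stand 14 mm ahead of it and the grasp point (between the pads) lies 5 mm behind it (env.tip_reach is the distance from the TCP to the fingertips, in m); z points along the fingers, y is the direction in which the jaws open and shut (so a half turn about z gives the same grasp; the last joint's range is limited). The gripper opens to 87 mm and grips with 3 to 60 N. Pads are 19 mm wide; open, the fingers measure 117 mm over their backs; the gripper's body (75 mm by 190 mm) begins 51 mm behind the grasp point.
Start: joints at [66.755, 18.392, -4.016, 83.108, 1.295, 78.541, -3.26], TCP at [0.265, -0.594, 0.237] pointing down, gripper open.
Joint ranges: [-163.93, 163.93], [-17.29, 119.83], [-79.2, 71.16], [3.27, 140.29], [-89.18, 269.18], [5.43, 117.66], [-154.24, 154.24]. Speed limits (degrees/s): [147.25, 147.25, 180, 180, 180, 180, 180].

## Interface

Orientations are given as [roll, pitch, yaw] about the fixed x, y, z axes, in that order (R = Rz(yaw) Ry(pitch) Rx(roll)).
In Python, from cell import env gives the robot as it stands. The module is installed in compiled form; this text tells all that it offers.
- The arm moves only by the shell command python3 -m pendant 'ROWS' [FORCE]. ROWS is JSON, a list of rows, each an object of numbers: "rx", "ry", "rz": the turn, a rotation vector about the tool's x, y, z in degrees; "tx", "ty", "tz": the shift along the tool's x, y, z in mm; "jaw": the finger opening in mm, from 0 to 87. In form: [{"rx": .., "ry": .., "rz": .., "tx": .., "ty": .., "tz": .., "jaw": ..}, ...]. A call has 1 to 20 rows; each row shifts and turns the commanded pose from where the row before left it, along the tool's axes as they then stand; what a row does not reach is not made up. A row lasts 1/12 s, in which the tool goes at most 41.7 mm and 7.16 degrees, less where a joint would pass 70% of its speed; a pose out of reach is approached as far as the arm can. A call with a gripper value outside its range is refused whole. The fingers move at their own pace and stop on an object; FORCE is the grip in N (left out, the last holds). Time passes only in rows, so rows that do not move let the fingers close. It gives the time, the measured TCP pose, the force and the opening at its end, in the units of the state.
- env.get_obs(): the state, without advancing time (a new reading comes with each control period).
- env.read_camera(name): name is "side" or "top"; returns a dict with "img" (480x640x3 uint8, red, green, blue), "range_z" (480x640 float32, m along the optical axis (not along the pixel's ray), 0 where there is no reading), "vertical_fov" (degrees; the focal length in pixels is half the picture's height over the tangent of half this angle, whatever the lens; pixels are square), "cx", "cy" (the principal point, pixels), "world_to_cam" (4x4, takes a point from world to camera coordinates). Camera axes: x right, y up, looking along -z (the intrinsics and any distortion apply to the point x, -y, -z); pixel columns grow to the right and rows downward; lengths in m; the calibration is good to about 2 mm. A picture is of the moment at which its call begins.
- env.sign_off(): hands the job in, once; it reports no verdict.
The state is a dict: "time_s": time; "qpos": joint angles; "joint_velocities": joint speeds; "effort": joint torques, N m; "tool_pos": TCP position; "tool_rot": TCP orientation; "force": force on the tool from outside, world axes, zero at the start; "wrist_torque": the same for the moment, N m; "grip_width": finger opening in m.
Only numpy, scipy, OpenCV 4.12 (cv2) and the standard library are available. Lean on these libraries where they do the work, as an engineer would, in place of code of your own. Each camera call takes 0.05 s, during which the arm holds its last target.

## Working session

There is one attempt and no reset: what is moved stays moved. The work goes in short steps, Python scripts to look and compute and a shell command to move; the robot and the scene stay as the last step left them, time stands still between calls to the robot, and variables do not carry over. Pictures are saved under pics/ and viewed, and the job is handed in when it is done.

```bash
mkdir -p pics; ls
python3 - <<'E'
from cell import env
import cv2,numpy as np
o=env.get_obs(); print({k:np.round(v,3).tolist() for k,v in o.items()}, env.tip_reach)
for n in("side","top"):
    c=env.read_camera(n); cv2.imwrite(f"pics/{n}0.png",c["img"][:,:,::-1]); np.savez(f"{n}0.npz",**c)
    print(n,c.keys(),c["vertical_fov"],c["cx"],c["cy"],c["world_to_cam"].tolist())
E
```

```text
pics
{'time_s': 0.0, 'qpos': [66.756, 18.439, -4.015, 83.175, 1.296, 78.54, -3.26], 'joint_velocities': [0.011, -0.072, 0.011, -0.005, 0.011, -0.045, 0.086], 'effort': [0.001, -49.129, -0.403, -31.253, -0.064, 0.044, 0.0], 'tool_pos': [0.265, -0.593, 0.235], 'tool_rot': [-179.892, 0.006, 24.053], 'force': [-0.546, -0.839, -0.798], 'wrist_torque': [-0.029, -0.002, 0.002], 'grip_width': 0.087} 0.014
side dict_keys(['img', 'range_z', 'vertical_fov', 'cx', 'cy', 'world_to_cam']) 47.34816163159185 318.7129015790531 243.11113517926933 [[-0.9297272364838988, -0.36824772910905823, -0.0009358130338652431, 0.4021441037669361], [0.254601476661104, -0.6446326500684116, 0.7208514649688672, -0.16943005835177147], [-0.26605517063571227, 0.6699569810605739, 0.6930889479036608, -0.9851058879116281], [0.0, 0.0, 0.0, 1.0]]
top dict_keys(['img', 'range_z', 'vertical_fov', 'cx', 'cy', 'world_to_cam']) 44.08404525841208 323.24034057266954 242.60248047501116 [[-0.007638753506953108, -0.9999697918627839, -0.0014369435481495774, -0.03085858495445691], [0.9844623437148038, -0.007772373962224298, 0.1754237270455367, -0.443102435093863], [-0.17542959628413796, -7.459820302528943e-05, 0.9844919761901019, -1.1501116990870477], [0.0, 0.0, 0.0, 1.0]]
```

View pics/top0.png

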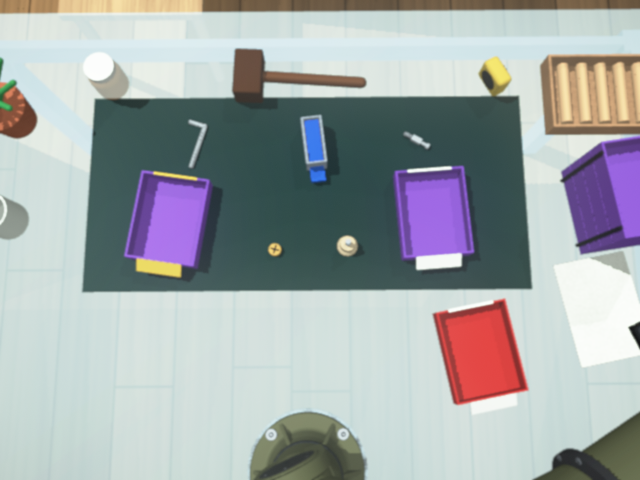

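View pics/side0.png

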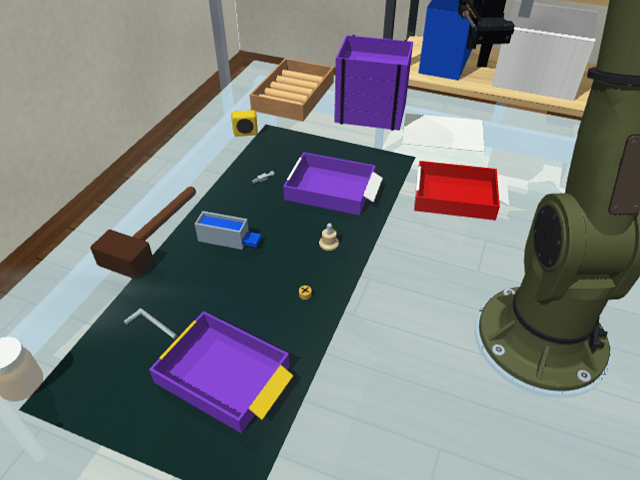

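```bash
cat > h.py <<'E'
import numpy as np,cv2
def load(f): return dict(np.load(f))
def K(c):
    f=240/np.tan(np.radians(float(c["vertical_fov"]))/2); return f,float(c["cx"]),float(c["cy"])
def ray(c,u,v):
    f,cx,cy=K(c); return np.array([(u-cx)/f,-(v-cy)/f,-1.])
def plane(c,u,v,z):
    T=np.linalg.inv(c["world_to_cam"]); o=T[:3,3]; d=T[:3,:3]@ray(c,u,v); return o+d*(z-o[2])/d[2]
def cloud(c):
    f,cx,cy=K(c); v,u=np.mgrid[:480,:640]; r=c["range_z"]
    p=np.stack([(u-cx)/f*r,-(v-cy)/f*r,-r],-1); T=np.linalg.inv(c["world_to_cam"])
    P=p@T[:3,:3].T+T[:3,3]; P[r==0]=np.nan; return P
def proj(c,p):
    f,cx,cy=K(c); q=c["world_to_cam"]@np.append(p,1); return cx+f*q[0]/-q[2], cy-f*q[1]/-q[2]
def crop(c,x0,y0,w,h,s,name):
    im=cv2.resize(c["img"][y0:y0+h,x0:x0+w],None,fx=s,fy=s,interpolation=cv2.INTER_CUBIC); cv2.imwrite("pics/"+name,im[:,:,::-1])
E
python3 - <<'E'
from h import *
c=load("top0.npz"); s=load("side0.npz")
P=cloud(c);Q=cloud(s)
for (u,v) in [(150,280),(300,270),(500,130),(120,110),(250,200),(170,220),(430,220)]: print(u,v,P[v,u].round(4))
for (u,v) in [(250,350),(330,220),(100,350),(270,270),(225,370),(330,180)]: print('s',u,v,Q[v,u].round(4))
crop(c,180,100,160,120,5,"t1.png"); crop(c,250,220,130,50,6,"t2.png"); crop(c,385,120,100,100,6,"t3.png")
crop(c,115,110,100,120,5,"t4.png")
a=[cv2.imread(f"pics/t{i}.png") for i in(1,2,3,4)]
E
```

```text
150 280 [ 0.3751  0.3227 -0.0035]
300 270 [0.3929 0.0139 0.0007]
500 130 [ 0.6916 -0.4149  0.0014]
120 110 [7.442e-01 4.025e-01 3.000e-04]
250 200 [0.5409 0.1183 0.0043]
170 220 [0.4986 0.2833 0.0076]
430 220 [ 0.4951 -0.2567  0.0039]
s 250 350 [0.4743 0.2215 0.0059]
s 330 220 [ 0.4674 -0.1559  0.0016]
s 100 350 [0.7213 0.3163 0.0021]
s 270 270 [0.5256 0.0315 0.0024]
s 225 370 [0.4949 0.2742 0.007 ]
s 330 180 [ 0.5175 -0.2881  0.0046]
```

View pics/t1.png

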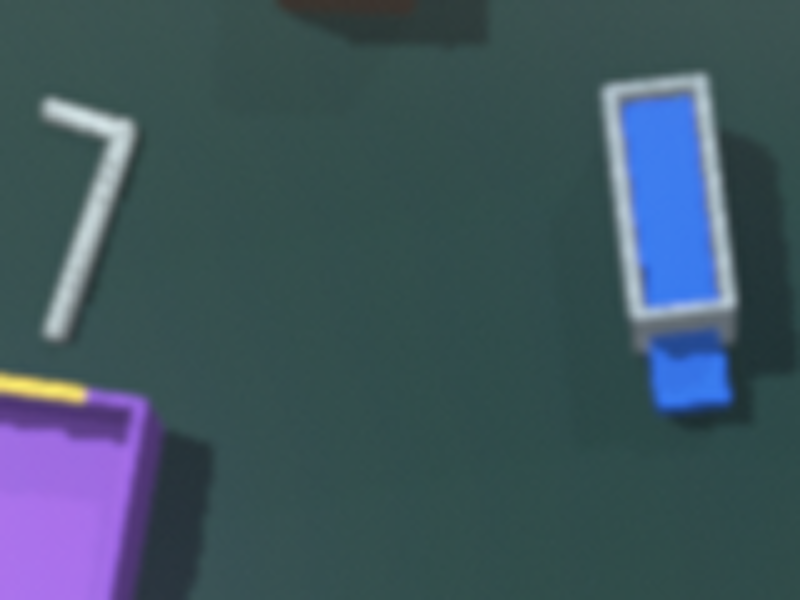

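View pics/t2.png

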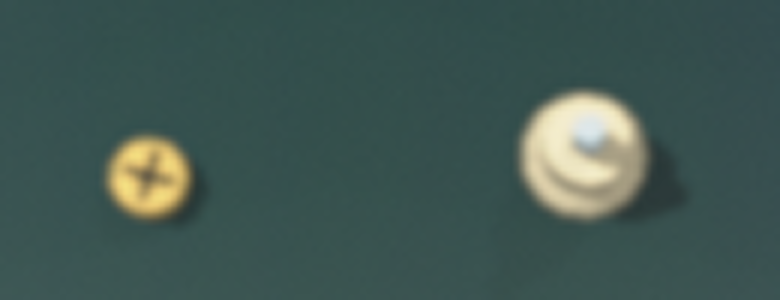

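View pics/t3.png

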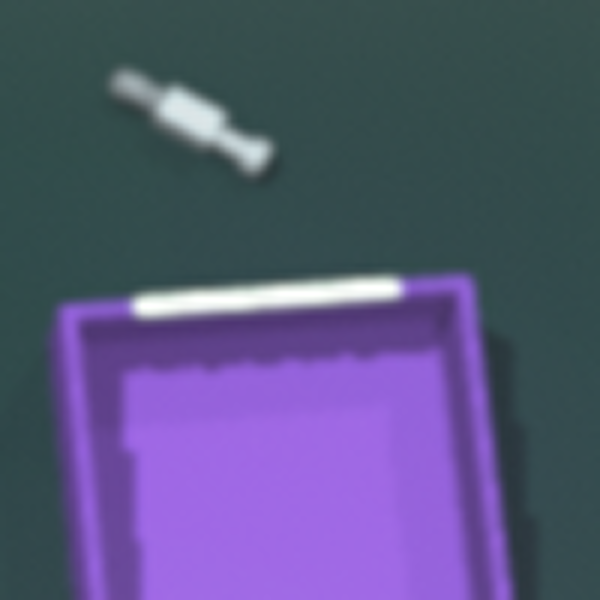

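Run:
```python
from h import *
s=load("side0.npz")
crop(s,180,190,100,75,8,"s1.png"); crop(s,240,160,50,35,12,"s2.png"); crop(s,280,215,80,100,6,"s3.png"); crop(s,110,290,200,150,4,"s4.png")
crop(s,275,140,120,90,6,"s5.png")
```

```text
(no output)
```

View pics/s1.png

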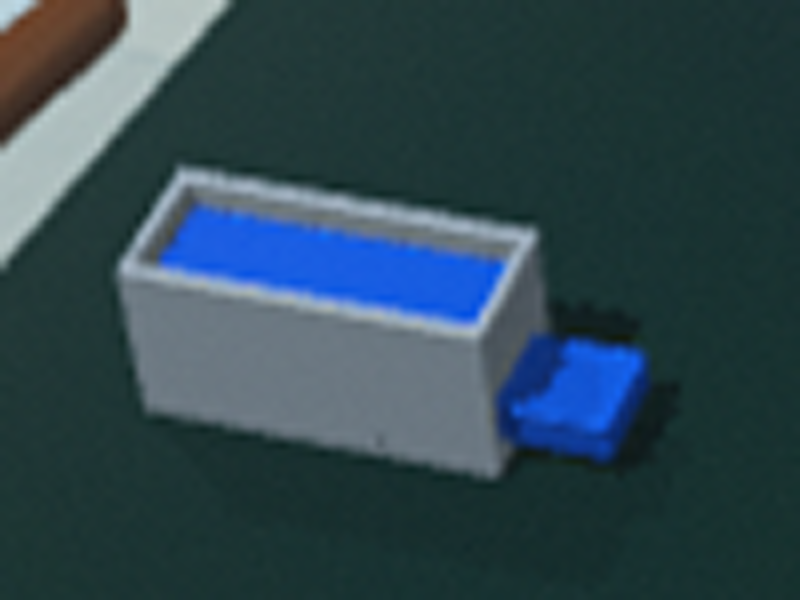

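View pics/s2.png

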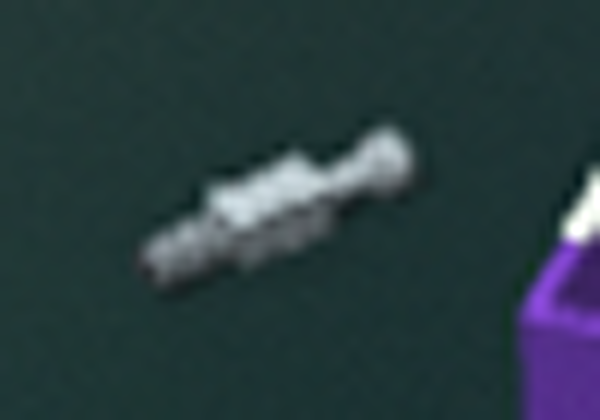

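View pics/s3.png

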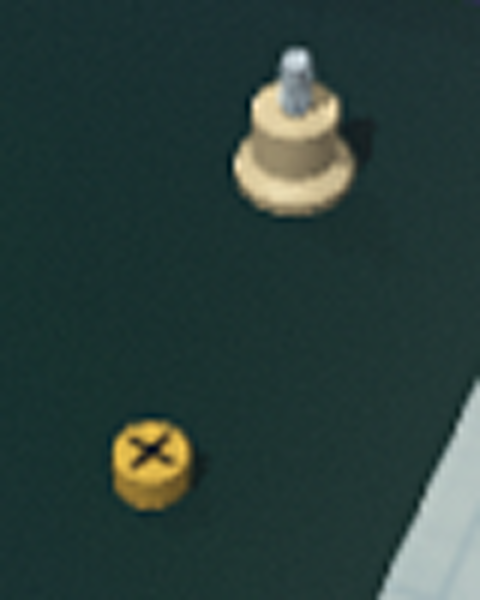

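View pics/s4.png

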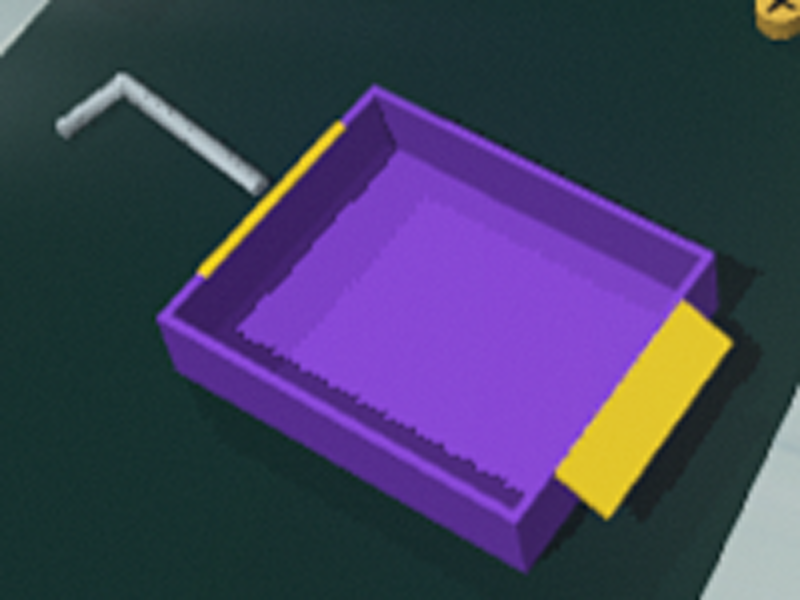

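View pics/s5.png

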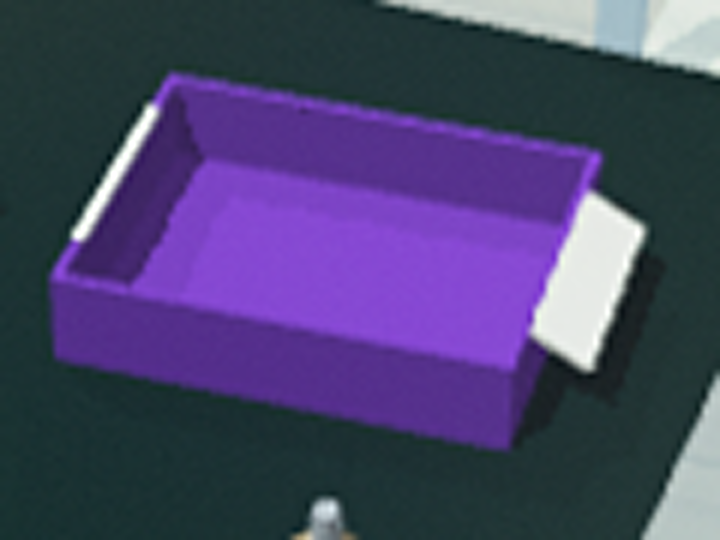

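View pics/t4.png

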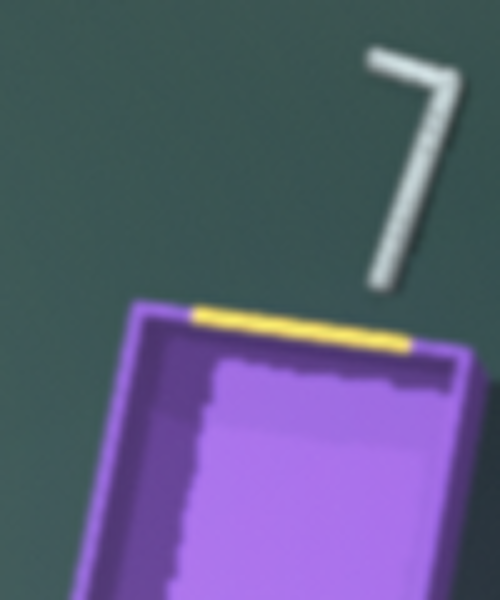

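```bash
cat > fit.py <<'E'
from h import *
from scipy.optimize import least_squares
c=load("top0.npz"); s=load("side0.npz")
crops={"t1":(c,180,100,5),"t2":(c,250,220,6),"t3":(c,385,120,6),"t4":(c,115,110,5),"s1":(s,180,190,8),"s2":(s,240,160,12),"s3":(s,280,215,6),"s4":(s,110,290,4),"s5":(s,275,140,6)}
obj={
"bin_yellow":[("s4",90,70,40,160,317),("s4",90,-70,40,376,86),("s4",-90,-70,40,714,252),("s4",-90,70,40,520,515),("t4",90,70,40,132,300),("t4",90,-70,40,473,348)],
"bin_white":[("s5",90,70,40,52,275),("s5",90,-70,40,170,75),("s5",-90,-70,40,600,152),("s5",-90,70,40,515,365),("t3",90,70,40,60,305),("t3",90,-70,40,472,277)],
"mag":[("s1",50,21,50,120,270),("s1",50,-21,50,180,167),("s1",-50,-21,50,537,230),("s1",-50,21,50,482,332),("s1",-50,21,0,500,478),("s1",50,21,0,147,412),("t1",50,21,50,605,88),("t1",50,-21,50,707,75),("t1",-50,-21,50,737,305),("t1",-50,21,50,633,325)],
"spc(in mag frame)":[("s1",-80,-15,20,648,350),("s1",-80,15,20,612,440),("t1",-80,15,20,655,410),("t1",-80,-15,20,732,402)],
"hex":[("t1",-50,0,8,56,336),("t1",50,-4,8,136,122),("t1",46,35,8,43,107),("s4",50,-4,8,122,74),("s4",-50,0,8,264,185),("s4",46,35,8,63,127)],
"bolt":[("t3",0,0,12,191,114),("t3",-25,0,6,258,155),("t3",30,0,6,115,80),("s2",-27,0,6,392,160),("s2",30,0,4,152,262),("s2",0,0,12,266,190)],
"disc":[("t2",0,0,14,149,177),("s3",0,0,14,151,450)],
"foot":[("t2",0,0,55,588,130),("s3",0,0,55,296,55),("t2",0,0,6,584,155),("s3",0,0,6,294,172)]}
for n,L in obj.items():
    def w(p,l):
        a=p[2]; x,y=l[1]/1e3,l[2]/1e3
        return np.array([p[0]+x*np.cos(a)-y*np.sin(a),p[1]+x*np.sin(a)+y*np.cos(a),l[3]/1e3])
    def r(p,cam=None):
        o=[]
        for l in L:
            C,x0,y0,k=crops[l[0]]; u,v=proj(C,w(p,l)); o+= [u-((l[4]+.5)/k-.5+x0), v-((l[5]+.5)/k-.5+y0)]
        return np.array(o)
    best=min((least_squares(r,[.55,0,a],loss='soft_l1') for a in (-2.5,-1,0,1,2.5)),key=lambda q:q.cost)
    p=best.x; print(n,(p[:2]*1e3).round(1),np.degrees(p[2]).round(1)); print('   ',r(p).round(1))
E
python3 fit.py
```

```text
bin_yellow [497.4 279.1] -8.1
    [-0.5  0.3 -0.5 -0.4  0.5 -0.3 -0.1  1.4  1.2  0.6  0.3 -0.3]
bin_white [ 507.3 -260.5] 4.5
    [-0.   0.9 -0.2  0.3  0.3  0.2  0.2  0.8  1.   0.1  0.2 -0.9]
mag [658.  -17.1] 6.9
    [-0.2  0.5  0.4  0.6  0.3  0.6  0.1  1.1  0.2  0.3  0.1  0.3  0.3 -0.3
  0.1 -0.2  0.4 -0.2  0.7 -1.6]
spc(in mag frame) [656.7 -15. ] 7.2
    [ 0.3  1.2  0.1 -0.5  0.5 -0.1 -0.6 -0.4]
hex [660.3 230.3] -15.7
    [-0.1  0.4 -0.2  0.2  0.4  0.3  0.2 -0.5 -0.5 -0.5 -0.5  0.5]
bolt [ 670.4 -235. ] 59.7
    [ 0.8 -0.2 -0.5 -0.5  0.6 -0.2 -0.2  0.8  0.1  1.8  0.9  0.4]
disc [435.3  64.8] -57.3
    [ 0.4 -0.3  0.1  0.7]
foot [442.7 -82.9] -57.3
    [ 0.2 -0.2  0.1  1.6 -0.1 -0.1  0.1 -0.6]
```

```bash
cat > go.py <<'E'
# usage: go.py x y z yaw (mm, deg): shift needed after a pure rz turn
import sys,numpy as np
from cell import env
o=env.get_obs(); p=np.array(o["tool_pos"])*1e3; rpy=o["tool_rot"]
print("t",round(o["time_s"],2),"pos",p.round(1),"rot",np.round(rpy,1),"F",np.round(o["force"],1),"grip",round(o["grip_width"]*1e3,1),"q7",round(o["qpos"][6],1))
if len(sys.argv)>4:
    x,y,z,yaw=map(float,sys.argv[1:5]); d=np.array([x,y,z])-p; a=np.radians(yaw)
    dy=(yaw-rpy[2]+180)%360-180
    print("rz total",round(-dy,1)," then tx",round(np.cos(a)*d[0]+np.sin(a)*d[1],1),"ty",round(np.sin(a)*d[0]-np.cos(a)*d[1],1),"tz",round(-d[2],1))
E
python3 -m pendant '[{"rz":-7},{"rz":-7},{"rz":-7},{"rz":-7},{"rz":-7},{"rz":-7},{"rz":-7},{"rz":-7},{"rz":-2},{}]'; python3 go.py 442.7 -82.9 130 82
```

```text
t 0.1 pos [ 264.7 -593.2  235.6] rot [-179.9    0.    24.1] F [ 0.  -0.6 -0.7] grip 86.9 q7 -3.3
rz total -57.9  then tx 530.1 ty 105.3 tz 105.6invalid input at $[0]: expected keys rx, ry, rz, tx, ty, tz, jaw
```

```bash
python3 -m pendant '[{"rx":0,"ry":0,"rz":-7,"tx":0,"ty":0,"tz":0,"jaw":87},{"rx":0,"ry":0,"rz":-7,"tx":0,"ty":0,"tz":0,"jaw":87},{"rx":0,"ry":0,"rz":-7,"tx":0,"ty":0,"tz":0,"jaw":87},{"rx":0,"ry":0,"rz":-7,"tx":0,"ty":0,"tz":0,"jaw":87},{"rx":0,"ry":0,"rz":-7,"tx":0,"ty":0,"tz":0,"jaw":87},{"rx":0,"ry":0,"rz":-7,"tx":0,"ty":0,"tz":0,"jaw":87},{"rx":0,"ry":0,"rz":-7,"tx":0,"ty":0,"tz":0,"jaw":87},{"rx":0,"ry":0,"rz":-7,"tx":0,"ty":0,"tz":0,"jaw":87},{"rx":0,"ry":0,"rz":-2,"tx":0,"ty":0,"tz":0,"jaw":87},{"rx":0,"ry":0,"rz":0,"tx":0,"ty":0,"tz":0,"jaw":87}]'; python3 go.py 442.7 -82.9 130 82
```

```text
time_s: 0.93
tool_pos: [0.2647, -0.5933, 0.2359]
tool_rot: [-180.0, -0.1, 82.1]
force: [0.3, 0.3, -0.8]
grip_width: 0.0867
t 0.93 pos [ 264.7 -593.3  235.9] rot [-1.80e+02 -1.00e-01  8.21e+01] F [ 0.3  0.3 -0.8] grip 86.7 q7 53.0
rz total 0.1  then tx 530.3 ty 105.2 tz 105.9
```

```bash
python3 -m pendant '[{"rx":0,"ry":0,"rz":0,"tx":20,"ty":4,"tz":0,"jaw":87},{"rx":0,"ry":0,"rz":0,"tx":30,"ty":6,"tz":5,"jaw":87},{"rx":0,"ry":0,"rz":0,"tx":40,"ty":8,"tz":8,"jaw":87},{"rx":0,"ry":0,"rz":0,"tx":40,"ty":8,"tz":8,"jaw":87},{"rx":0,"ry":0,"rz":0,"tx":40,"ty":8,"tz":8,"jaw":87},{"rx":0,"ry":0,"rz":0,"tx":40,"ty":8,"tz":8,"jaw":87},{"rx":0,"ry":0,"rz":0,"tx":40,"ty":8,"tz":8,"jaw":87},{"rx":0,"ry":0,"rz":0,"tx":40,"ty":8,"tz":8,"jaw":87},{"rx":0,"ry":0,"rz":0,"tx":40,"ty":8,"tz":8,"jaw":87},{"rx":0,"ry":0,"rz":0,"tx":40,"ty":8,"tz":8,"jaw":87},{"rx":0,"ry":0,"rz":0,"tx":40,"ty":8,"tz":8,"jaw":87},{"rx":0,"ry":0,"rz":0,"tx":40,"ty":8,"tz":8,"jaw":87},{"rx":0,"ry":0,"rz":0,"tx":40,"ty":8,"tz":8,"jaw":87},{"rx":0,"ry":0,"rz":0,"tx":30,"ty":6,"tz":8,"jaw":87},{"rx":0,"ry":0,"rz":0,"tx":10,"ty":1,"tz":4,"jaw":87},{"rx":0,"ry":0,"rz":0,"tx":0,"ty":0,"tz":0,"jaw":87}]'; python3 go.py 442.7 -82.9 28 82
```

```text
time_s: 2.27
tool_pos: [0.4421, -0.0796, 0.1308]
tool_rot: [-179.9, -0.1, 82.3]
force: [-0.2, 0.9, 0.1]
grip_width: 0.0871
t 2.27 pos [442.1 -79.6 130.8] rot [-1.799e+02 -1.000e-01  8.230e+01] F [-0.2  0.9  0.1] grip 87.1 q7 -0.4
rz total 0.3  then tx -3.2 ty 1.0 tz 102.8
```

```bash
python3 -m pendant '[{"rx":0,"ry":0,"rz":0,"tx":-2,"ty":1,"tz":20,"jaw":87},{"rx":0,"ry":0,"rz":0,"tx":0,"ty":0,"tz":25,"jaw":87},{"rx":0,"ry":0,"rz":0,"tx":0,"ty":0,"tz":25,"jaw":87},{"rx":0,"ry":0,"rz":0,"tx":0,"ty":0,"tz":20,"jaw":87},{"rx":0,"ry":0,"rz":0,"tx":0,"ty":0,"tz":10,"jaw":87},{"rx":0,"ry":0,"rz":0,"tx":0,"ty":0,"tz":2,"jaw":87},{"rx":0,"ry":0,"rz":0,"tx":0,"ty":0,"tz":0,"jaw":87},{"rx":0,"ry":0,"rz":0,"tx":0,"ty":0,"tz":0,"jaw":87}]'; python3 go.py 442.7 -82.9 28 82
python3 - <<'E'
from h import *
from cell import env
c=env.read_camera("side"); crop(c,280,150,100,110,5,"f1.png")
E
```

```text
time_s: 2.93
tool_pos: [0.4437, -0.086, 0.0306]
tool_rot: [179.9, 0.0, 82.0]
force: [-0.1, -0.1, -0.9]
grip_width: 0.0871
t 2.93 pos [443.7 -86.   30.6] rot [179.9   0.   82. ] F [-0.1 -0.1 -0.9] grip 87.1 q7 -6.8
rz total -0.0  then tx 2.9 ty -1.5 tz 2.6
```

View pics/f1.png

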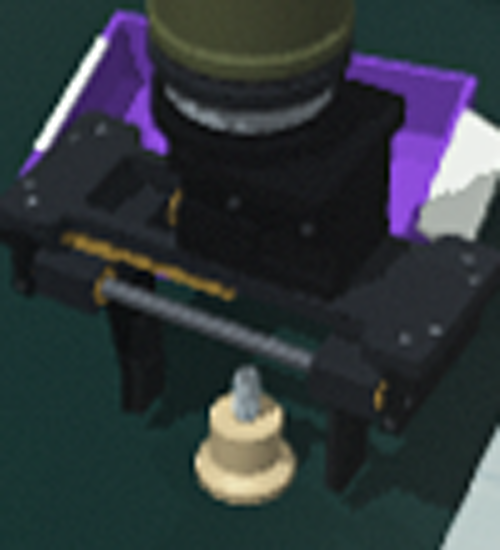

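```bash
python3 -m pendant '[{"rx":0,"ry":0,"rz":0,"tx":3,"ty":-1,"tz":2,"jaw":87},{"rx":0,"ry":0,"rz":0,"tx":0,"ty":0,"tz":0,"jaw":45},{"rx":0,"ry":0,"rz":0,"tx":0,"ty":0,"tz":0,"jaw":27},{"rx":0,"ry":0,"rz":0,"tx":0,"ty":0,"tz":0,"jaw":20},{"rx":0,"ry":0,"rz":0,"tx":0,"ty":0,"tz":0,"jaw":20},{"rx":0,"ry":0,"rz":0,"tx":0,"ty":0,"tz":0,"jaw":20},{"rx":0,"ry":0,"rz":0,"tx":0,"ty":0,"tz":0,"jaw":20},{"rx":0,"ry":0,"rz":0,"tx":0,"ty":0,"tz":0,"jaw":20},{"rx":0,"ry":0,"rz":0,"tx":0,"ty":0,"tz":0,"jaw":20}]' 20; python3 go.py 442.7 -82.9 28 82
python3 - <<'E'
import numpy as np
def loc(b,x,y):
    a=np.radians(b[2]);return np.round([b[0]+x*np.cos(a)-y*np.sin(a),b[1]+x*np.sin(a)+y*np.cos(a)],1)
Y=(497.4,279.1,-8.1);W=(507.3,-260.5,4.5)
print("foot",loc(Y,45,35),"spacer grip(-32)",loc(Y,-32,-25),"key grip(+11)",loc(W,11,-32),"bolt",loc(W,-30,35),"disc",loc(W,45,38))
M=(657.5,-16.1,7.); print("mag grip",loc(M,-66,0)); print("key pick",loc((660.3,230.3,-15.7),11,0))
E
```

```text
time_s: 3.73
tool_pos: [0.4423, -0.0822, 0.0275]
tool_rot: [-180.0, 0.0, 82.1]
force: [-1.2, -0.3, -0.2]
grip_width: 0.0415
t 3.73 pos [442.3 -82.2  27.5] rot [-180.     0.    82.1] F [-1.2 -0.3 -0.2] grip 41.5 q7 -7.3
rz total 0.1  then tx -0.6 ty 0.5 tz -0.5
foot [546.9 307.4] spacer grip(-32) [462.2 258.9] key grip(+11) [ 520.8 -291.5] bolt [ 474.6 -228. ] disc [ 549.2 -219.1]
mag grip [592.  -24.1]
key pick [670.9 227.3]
```

```bash
python3 -m pendant '[{"rx":0,"ry":0,"rz":0,"tx":0,"ty":0,"tz":0,"jaw":20},{"rx":0,"ry":0,"rz":0,"tx":0,"ty":0,"tz":0,"jaw":20},{"rx":0,"ry":0,"rz":0,"tx":0,"ty":0,"tz":0,"jaw":20},{"rx":0,"ry":0,"rz":0,"tx":0,"ty":0,"tz":0,"jaw":20},{"rx":0,"ry":0,"rz":0,"tx":0,"ty":0,"tz":0,"jaw":20},{"rx":0,"ry":0,"rz":0,"tx":0,"ty":0,"tz":0,"jaw":20}]' 20
```

```text
time_s: 4.23
tool_pos: [0.4423, -0.0822, 0.0275]
tool_rot: [-180.0, 0.0, 82.1]
force: [-0.4, 0.8, 1.1]
grip_width: 0.0289
```

```bash
python3 -m pendant '[{"rx":0,"ry":0,"rz":0,"tx":0,"ty":0,"tz":-10,"jaw":20},{"rx":0,"ry":0,"rz":0,"tx":0,"ty":0,"tz":-20,"jaw":20},{"rx":0,"ry":0,"rz":0,"tx":0,"ty":0,"tz":-30,"jaw":20},{"rx":0,"ry":0,"rz":0,"tx":10,"ty":0,"tz":-25,"jaw":20},{"rx":0,"ry":0,"rz":0,"tx":20,"ty":3,"tz":-10,"jaw":20},{"rx":0,"ry":0,"rz":0,"tx":35,"ty":5,"tz":0,"jaw":20},{"rx":0,"ry":0,"rz":0,"tx":40,"ty":5,"tz":0,"jaw":20},{"rx":0,"ry":0,"rz":0,"tx":40,"ty":5,"tz":0,"jaw":20},{"rx":0,"ry":0,"rz":0,"tx":40,"ty":5,"tz":0,"jaw":20},{"rx":0,"ry":0,"rz":0,"tx":40,"ty":5,"tz":0,"jaw":20},{"rx":0,"ry":0,"rz":0,"tx":40,"ty":5,"tz":0,"jaw":20},{"rx":0,"ry":0,"rz":0,"tx":40,"ty":5,"tz":0,"jaw":20},{"rx":0,"ry":0,"rz":0,"tx":35,"ty":5,"tz":0,"jaw":20},{"rx":0,"ry":0,"rz":0,"tx":30,"ty":5,"tz":0,"jaw":20},{"rx":0,"ry":0,"rz":0,"tx":20,"ty":5,"tz":0,"jaw":20},{"rx":0,"ry":0,"rz":0,"tx":10,"ty":2,"tz":0,"jaw":20},{"rx":0,"ry":0,"rz":0,"tx":0,"ty":0,"tz":0,"jaw":20},{"rx":0,"ry":0,"rz":0,"tx":0,"ty":0,"tz":0,"jaw":20}]' 20; python3 go.py 547 307 31.5 82;python3 - <<'E'
from h import *
from cell import env
c=env.read_camera("side"); cv2.imwrite("pics/f2.png",c["img"][:,:,::-1])
E
```

```text
time_s: 5.73
tool_pos: [0.5518, 0.3058, 0.1225]
tool_rot: [-180.0, 0.1, 82.1]
force: [-0.2, -0.2, -0.5]
grip_width: 0.0289
t 5.73 pos [551.8 305.8 122.5] rot [-1.80e+02  1.00e-01  8.21e+01] F [-0.2 -0.2 -0.5] grip 28.9 q7 -55.0
rz total 0.1  then tx 0.6 ty -4.9 tz 91.0
```

View pics/f2.png

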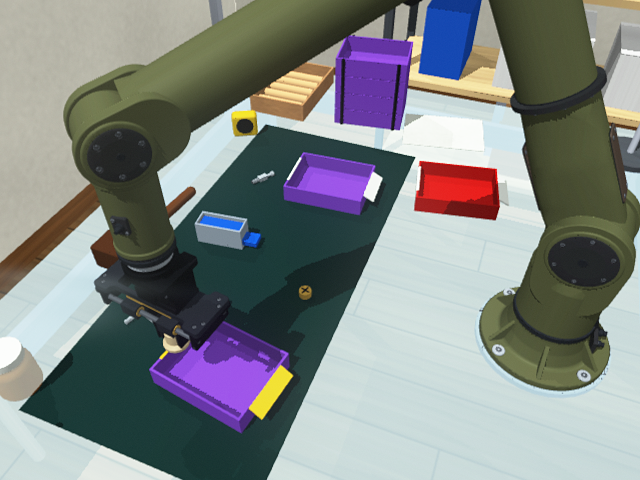

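```bash
python3 -m pendant '[{"rx":0,"ry":0,"rz":0,"tx":0,"ty":-5,"tz":10,"jaw":20},{"rx":0,"ry":0,"rz":0,"tx":0,"ty":0,"tz":20,"jaw":20},{"rx":0,"ry":0,"rz":0,"tx":0,"ty":0,"tz":25,"jaw":20},{"rx":0,"ry":0,"rz":0,"tx":0,"ty":0,"tz":20,"jaw":20},{"rx":0,"ry":0,"rz":0,"tx":0,"ty":0,"tz":10,"jaw":20},{"rx":0,"ry":0,"rz":0,"tx":0,"ty":0,"tz":2,"jaw":20},{"rx":0,"ry":0,"rz":0,"tx":0,"ty":0,"tz":0,"jaw":20},{"rx":0,"ry":0,"rz":0,"tx":0,"ty":0,"tz":0,"jaw":20},{"rx":0,"ry":0,"rz":0,"tx":0,"ty":0,"tz":0,"jaw":20}]' 20; python3 go.py 547 307 31.5 82
```

```text
time_s: 6.53
tool_pos: [0.548, 0.3075, 0.037]
tool_rot: [179.9, -0.1, 82.0]
force: [0.0, -0.9, -0.1]
grip_width: 0.0288
t 6.53 pos [548.  307.5  37. ] rot [ 1.799e+02 -1.000e-01  8.200e+01] F [ 0.  -0.9 -0.1] grip 28.8 q7 -58.3
rz total 0.0  then tx -0.6 ty -0.9 tz 5.5
```

```bash
python3 -m pendant '[{"rx":0,"ry":0,"rz":0,"tx":0,"ty":0,"tz":2,"jaw":20},{"rx":0,"ry":0,"rz":0,"tx":0,"ty":0,"tz":2,"jaw":20},{"rx":0,"ry":0,"rz":0,"tx":0,"ty":0,"tz":1,"jaw":20},{"rx":0,"ry":0,"rz":0,"tx":0,"ty":0,"tz":0,"jaw":20},{"rx":0,"ry":0,"rz":0,"tx":0,"ty":0,"tz":0,"jaw":20},{"rx":0,"ry":0,"rz":0,"tx":0,"ty":0,"tz":0,"jaw":20}]' 20; python3 go.py 547 307 31.5 82
```

```text
time_s: 7.03
tool_pos: [0.5476, 0.3073, 0.0316]
tool_rot: [179.9, -0.0, 82.1]
force: [-2.7, -0.3, 5.1]
grip_width: 0.0288
t 7.03 pos [547.6 307.3  31.6] rot [179.9  -0.   82.1] F [-2.7 -0.3  5.1] grip 28.8 q7 -58.5
rz total 0.1  then tx -0.3 ty -0.5 tz 0.1
```

```bash
python3 -m pendant '[{"rx":0,"ry":0,"rz":0,"tx":0,"ty":0,"tz":0,"jaw":34},{"rx":0,"ry":0,"rz":0,"tx":0,"ty":0,"tz":0,"jaw":38},{"rx":0,"ry":0,"rz":0,"tx":0,"ty":0,"tz":0,"jaw":38},{"rx":0,"ry":0,"rz":0,"tx":0,"ty":0,"tz":0,"jaw":38},{"rx":0,"ry":0,"rz":0,"tx":0,"ty":0,"tz":-5,"jaw":38},{"rx":0,"ry":0,"rz":0,"tx":0,"ty":0,"tz":-15,"jaw":38},{"rx":0,"ry":0,"rz":0,"tx":0,"ty":0,"tz":-25,"jaw":38},{"rx":0,"ry":0,"rz":0,"tx":0,"ty":0,"tz":-30,"jaw":55},{"rx":0,"ry":0,"rz":0,"tx":0,"ty":0,"tz":-30,"jaw":70},{"rx":0,"ry":0,"rz":7,"tx":0,"ty":0,"tz":-15,"jaw":70},{"rx":0,"ry":0,"rz":7,"tx":0,"ty":0,"tz":0,"jaw":70},{"rx":0,"ry":0,"rz":7,"tx":0,"ty":0,"tz":0,"jaw":70},{"rx":0,"ry":0,"rz":7,"tx":0,"ty":0,"tz":0,"jaw":70},{"rx":0,"ry":0,"rz":7,"tx":0,"ty":0,"tz":0,"jaw":70},{"rx":0,"ry":0,"rz":7,"tx":0,"ty":0,"tz":0,"jaw":70},{"rx":0,"ry":0,"rz":7,"tx":0,"ty":0,"tz":0,"jaw":70},{"rx":0,"ry":0,"rz":7,"tx":0,"ty":0,"tz":0,"jaw":70},{"rx":0,"ry":0,"rz":7,"tx":0,"ty":0,"tz":0,"jaw":70},{"rx":0,"ry":0,"rz":7,"tx":0,"ty":0,"tz":0,"jaw":70},{"rx":0,"ry":0,"rz":5,"tx":0,"ty":0,"tz":0,"jaw":70}]'; python3 go.py 592 -24 130 7
```

```text
time_s: 8.7
tool_pos: [0.5472, 0.3076, 0.1521]
tool_rot: [-180.0, -0.1, 6.8]
force: [0.2, 1.0, 0.4]
grip_width: 0.0701
t 8.7 pos [547.2 307.6 152.1] rot [-1.8e+02 -1.0e-01  6.8e+00] F [0.2 1.  0.4] grip 70.1 q7 -124.9
rz total -0.2  then tx 4.1 ty 334.6 tz 22.1
```

```bash
python3 -m pendant '[{"rx":0,"ry":0,"rz":0,"tx":0,"ty":20,"tz":0,"jaw":60},{"rx":0,"ry":0,"rz":0,"tx":0,"ty":35,"tz":0,"jaw":60},{"rx":0,"ry":0,"rz":0,"tx":1,"ty":40,"tz":0,"jaw":60},{"rx":0,"ry":0,"rz":0,"tx":1,"ty":40,"tz":0,"jaw":60},{"rx":0,"ry":0,"rz":0,"tx":1,"ty":40,"tz":0,"jaw":60},{"rx":0,"ry":0,"rz":0,"tx":1,"ty":40,"tz":0,"jaw":60},{"rx":0,"ry":0,"rz":0,"tx":0,"ty":40,"tz":5,"jaw":60},{"rx":0,"ry":0,"rz":0,"tx":0,"ty":35,"tz":10,"jaw":60},{"rx":0,"ry":0,"rz":0,"tx":0,"ty":25,"tz":7,"jaw":60},{"rx":0,"ry":0,"rz":0,"tx":0,"ty":15,"tz":0,"jaw":60},{"rx":0,"ry":0,"rz":0,"tx":0,"ty":5,"tz":0,"jaw":60},{"rx":0,"ry":0,"rz":0,"tx":0,"ty":0,"tz":0,"jaw":60},{"rx":0,"ry":0,"rz":0,"tx":0,"ty":0,"tz":0,"jaw":60},{"rx":0,"ry":0,"rz":0,"tx":0,"ty":0,"tz":0,"jaw":60}]'; python3 go.py 592 -24 17 7;python3 - <<'E'
from h import *
from cell import env
c=env.read_camera("side"); cv2.imwrite("pics/f3.png",c["img"][:,:,::-1])
E
```

```text
time_s: 9.87
tool_pos: [0.5925, -0.0224, 0.1294]
tool_rot: [-180.0, -0.1, 7.2]
force: [0.4, -0.3, 0.0]
grip_width: 0.0598
t 9.87 pos [592.5 -22.4 129.4] rot [-1.8e+02 -1.0e-01  7.2e+00] F [ 0.4 -0.3  0. ] grip 59.8 q7 -90.0
rz total 0.2  then tx -0.7 ty 1.6 tz 112.4
```

View pics/f3.png

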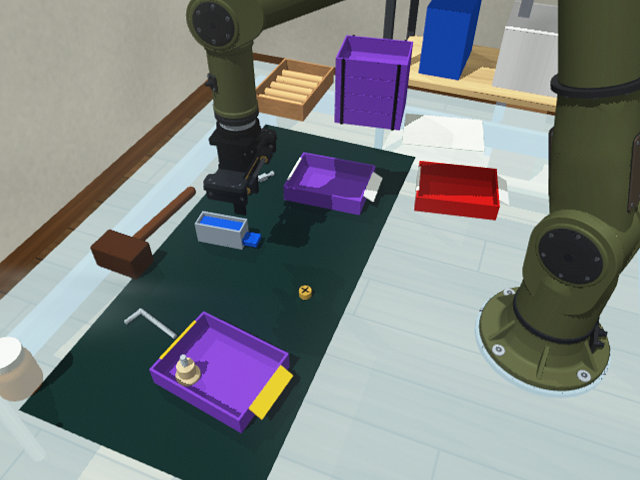

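```bash
python3 -m pendant '[{"rx":0,"ry":0,"rz":0,"tx":-1,"ty":1,"tz":20,"jaw":60},{"rx":0,"ry":0,"rz":0,"tx":-1,"ty":0,"tz":25,"jaw":60},{"rx":0,"ry":0,"rz":0,"tx":0,"ty":0,"tz":25,"jaw":60},{"rx":0,"ry":0,"rz":0,"tx":0,"ty":0,"tz":15,"jaw":60},{"rx":0,"ry":0,"rz":0,"tx":0,"ty":0,"tz":5,"jaw":60},{"rx":0,"ry":0,"rz":0,"tx":0,"ty":0,"tz":0,"jaw":60},{"rx":0,"ry":0,"rz":0,"tx":0,"ty":0,"tz":0,"jaw":60},{"rx":0,"ry":0,"rz":0,"tx":0,"ty":0,"tz":0,"jaw":60}]'; python3 go.py 590.5 -24 17 7;python3 - <<'E'
from h import *
from cell import env
c=env.read_camera("side"); crop(c,180,150,120,115,5,"m1.png")
E
```

```text
time_s: 10.58
tool_pos: [0.5916, -0.0256, 0.0401]
tool_rot: [180.0, -0.1, 7.1]
force: [0.1, -1.0, -0.2]
grip_width: 0.06
t 10.58 pos [591.6 -25.6  40.1] rot [ 1.8e+02 -1.0e-01  7.1e+00] F [ 0.1 -1.  -0.2] grip 60.0 q7 -92.3
rz total 0.1  then tx -0.9 ty -1.7 tz 23.1
```

View pics/m1.png

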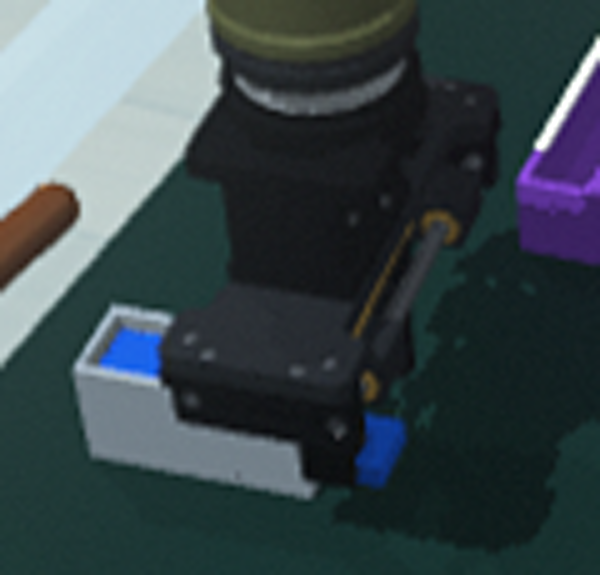

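```bash
python3 -m pendant '[{"rx":0,"ry":0,"rz":0,"tx":-2,"ty":-1.5,"tz":10,"jaw":60},{"rx":0,"ry":0,"rz":0,"tx":0,"ty":0,"tz":10,"jaw":60},{"rx":0,"ry":0,"rz":0,"tx":0,"ty":0,"tz":3,"jaw":60},{"rx":0,"ry":0,"rz":0,"tx":0,"ty":0,"tz":0,"jaw":60},{"rx":0,"ry":0,"rz":0,"tx":0,"ty":0,"tz":0,"jaw":60},{"rx":0,"ry":0,"rz":0,"tx":0,"ty":0,"tz":0,"jaw":60}]'; python3 go.py 589.5 -24 17 7;python3 - <<'E'
from h import *
from cell import env
c=env.read_camera("side"); crop(c,180,150,120,115,5,"m2.png")
E
```

```text
time_s: 11.13
tool_pos: [0.5879, -0.025, 0.015]
tool_rot: [-180.0, 0.0, 7.1]
force: [-0.5, -0.2, 0.8]
grip_width: 0.0598
t 11.13 pos [587.9 -25.   15. ] rot [-180.     0.     7.1] F [-0.5 -0.2  0.8] grip 59.8 q7 -93.1
rz total 0.1  then tx 1.7 ty -0.7 tz -2.0
```

View pics/m2.png

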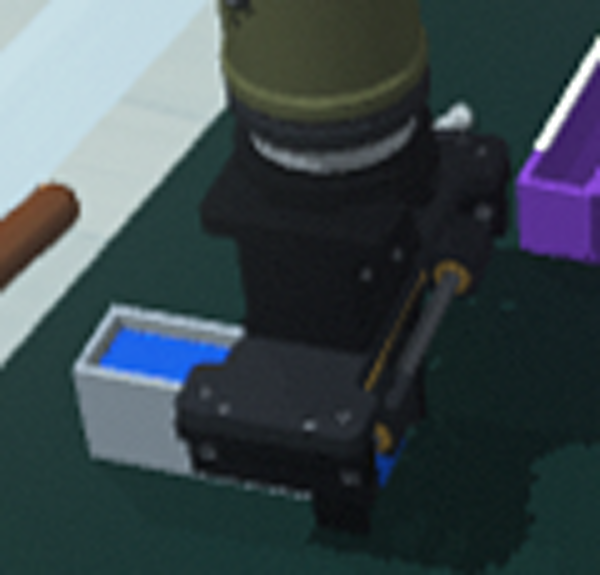

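```bash
python3 -m pendant '[{"rx":0,"ry":0,"rz":0,"tx":1,"ty":-0.5,"tz":-2,"jaw":45},{"rx":0,"ry":0,"rz":0,"tx":0,"ty":0,"tz":0,"jaw":20},{"rx":0,"ry":0,"rz":0,"tx":0,"ty":0,"tz":0,"jaw":20},{"rx":0,"ry":0,"rz":0,"tx":0,"ty":0,"tz":0,"jaw":20},{"rx":0,"ry":0,"rz":0,"tx":0,"ty":0,"tz":0,"jaw":20},{"rx":0,"ry":0,"rz":0,"tx":0,"ty":0,"tz":0,"jaw":20},{"rx":0,"ry":0,"rz":0,"tx":0,"ty":0,"tz":0,"jaw":20},{"rx":0,"ry":0,"rz":0,"tx":0,"ty":0,"tz":0,"jaw":20},{"rx":0,"ry":0,"rz":0,"tx":0,"ty":0,"tz":0,"jaw":20},{"rx":0,"ry":0,"rz":0,"tx":0,"ty":0,"tz":0,"jaw":20},{"rx":0,"ry":0,"rz":0,"tx":0,"ty":0,"tz":0,"jaw":20}]' 35; python3 go.py 520 -32.6 17 7
```

```text
time_s: 12.1
tool_pos: [0.5891, -0.0243, 0.0175]
tool_rot: [180.0, 0.0, 7.1]
force: [-0.5, -0.0, 0.1]
grip_width: 0.0294
t 12.1 pos [589.1 -24.3  17.5] rot [180.    0.    7.1] F [-0.5 -0.   0.1] grip 29.4 q7 -93.1
rz total 0.1  then tx -69.6 ty -0.2 tz 0.5
```

```bash
python3 -m pendant '[{"rx":0,"ry":0,"rz":0,"tx":-2,"ty":0,"tz":0,"jaw":20},{"rx":0,"ry":0,"rz":0,"tx":-4,"ty":0,"tz":0,"jaw":20},{"rx":0,"ry":0,"rz":0,"tx":-5,"ty":0,"tz":0,"jaw":20},{"rx":0,"ry":0,"rz":0,"tx":-5,"ty":0,"tz":0,"jaw":20},{"rx":0,"ry":0,"rz":0,"tx":-5,"ty":0,"tz":0,"jaw":20},{"rx":0,"ry":0,"rz":0,"tx":-5,"ty":0,"tz":0,"jaw":20},{"rx":0,"ry":0,"rz":0,"tx":-5,"ty":0,"tz":0,"jaw":20},{"rx":0,"ry":0,"rz":0,"tx":0,"ty":0,"tz":0,"jaw":20}]'; python3 go.py 510 -34 17.5 7
```

```text
time_s: 12.77
tool_pos: [0.5569, -0.0285, 0.0175]
tool_rot: [180.0, 0.1, 7.0]
force: [-0.5, 0.1, 1.0]
grip_width: 0.0297
t 12.77 pos [556.9 -28.5  17.5] rot [1.8e+02 1.0e-01 7.0e+00] F [-0.5  0.1  1. ] grip 29.7 q7 -92.1
rz total 0.0  then tx -47.3 ty -0.2 tz -0.0
```

```bash
python3 -m pendant '[{"rx":0,"ry":0,"rz":0,"tx":-4,"ty":0,"tz":0,"jaw":20},{"rx":0,"ry":0,"rz":0,"tx":-5,"ty":0,"tz":0,"jaw":20},{"rx":0,"ry":0,"rz":0,"tx":-5,"ty":0,"tz":0,"jaw":20},{"rx":0,"ry":0,"rz":0,"tx":-5,"ty":0,"tz":0,"jaw":20},{"rx":0,"ry":0,"rz":0,"tx":-5,"ty":0,"tz":0,"jaw":20},{"rx":0,"ry":0,"rz":0,"tx":-5,"ty":0,"tz":0,"jaw":20},{"rx":0,"ry":0,"rz":0,"tx":-5,"ty":0,"tz":0,"jaw":20},{"rx":0,"ry":0,"rz":0,"tx":-6,"ty":0,"tz":0,"jaw":20},{"rx":0,"ry":0,"rz":0,"tx":-6,"ty":0,"tz":0,"jaw":20},{"rx":0,"ry":0,"rz":0,"tx":0,"ty":0,"tz":0,"jaw":20},{"rx":0,"ry":0,"rz":0,"tx":0,"ty":0,"tz":0,"jaw":20}]'; python3 go.py 510 -34 17.5 7;python3 - <<'E'
from h import *
from cell import env
c=env.read_camera("side"); crop(c,180,150,120,115,5,"m3.png")
c=env.read_camera("top"); crop(c,280,100,90,120,5,"m3t.png")
E
```

```text
time_s: 13.68
tool_pos: [0.5124, -0.034, 0.0176]
tool_rot: [180.0, -0.0, 7.0]
force: [-0.8, 0.3, -1.0]
grip_width: 0.0294
t 13.68 pos [512.4 -34.   17.6] rot [180.  -0.   7.] F [-0.8  0.3 -1. ] grip 29.4 q7 -90.2
rz total 0.0  then tx -2.4 ty -0.3 tz 0.1
```

View pics/m3.png

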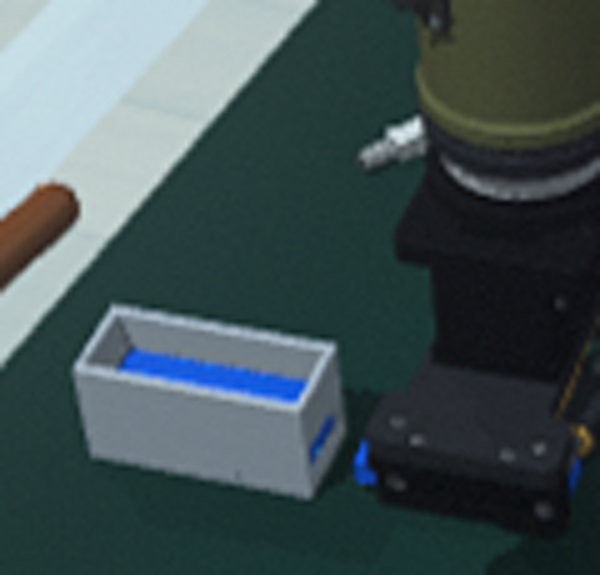

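View pics/m3t.png

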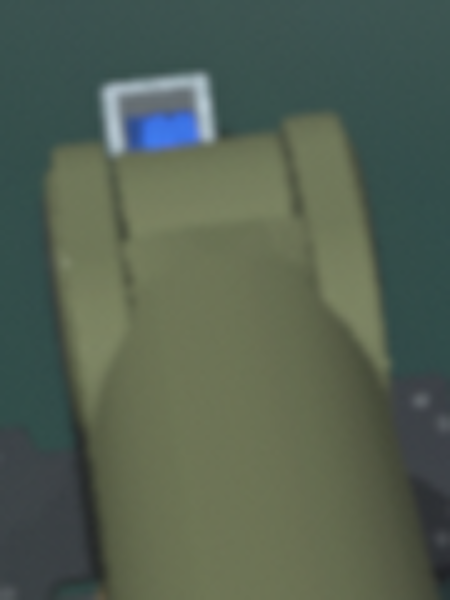

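```bash
python3 -m pendant '[{"rx":0,"ry":0,"rz":0,"tx":0,"ty":0,"tz":-10,"jaw":20},{"rx":0,"ry":0,"rz":0,"tx":0,"ty":0,"tz":-20,"jaw":20},{"rx":0,"ry":0,"rz":0,"tx":0,"ty":0,"tz":-25,"jaw":20},{"rx":0,"ry":0,"rz":5,"tx":0,"ty":0,"tz":-25,"jaw":20},{"rx":0,"ry":0,"rz":5,"tx":0,"ty":0,"tz":-20,"jaw":20},{"rx":0,"ry":0,"rz":5,"tx":0,"ty":0,"tz":-5,"jaw":20},{"rx":0,"ry":0,"rz":0,"tx":0,"ty":0,"tz":0,"jaw":20}]'; python3 go.py 460 259 60 -8.1
```

```text
time_s: 14.37
tool_pos: [0.5147, -0.0337, 0.1256]
tool_rot: [180.0, -0.3, -8.1]
force: [0.3, 0.7, -0.6]
grip_width: 0.03
t 14.37 pos [514.7 -33.7 125.6] rot [180.   -0.3  -8.1] F [ 0.3  0.7 -0.6] grip 30.0 q7 -100.9
rz total 0.0  then tx -95.4 ty -282.1 tz 65.6
```

```bash
python3 -m pendant '[{"rx":0,"ry":0,"rz":0,"tx":-5,"ty":-15,"tz":0,"jaw":20},{"rx":0,"ry":0,"rz":0,"tx":-8,"ty":-25,"tz":0,"jaw":20},{"rx":0,"ry":0,"rz":0,"tx":-10,"ty":-30,"tz":0,"jaw":20},{"rx":0,"ry":0,"rz":0,"tx":-12,"ty":-35,"tz":0,"jaw":20},{"rx":0,"ry":0,"rz":0,"tx":-12,"ty":-35,"tz":0,"jaw":20},{"rx":0,"ry":0,"rz":0,"tx":-12,"ty":-35,"tz":0,"jaw":20},{"rx":0,"ry":0,"rz":0,"tx":-12,"ty":-35,"tz":0,"jaw":20},{"rx":0,"ry":0,"rz":0,"tx":-10,"ty":-30,"tz":0,"jaw":20},{"rx":0,"ry":0,"rz":0,"tx":-8,"ty":-25,"tz":0,"jaw":20},{"rx":0,"ry":0,"rz":0,"tx":-5,"ty":-13,"tz":0,"jaw":20},{"rx":0,"ry":0,"rz":0,"tx":-1,"ty":-4,"tz":0,"jaw":20},{"rx":0,"ry":0,"rz":0,"tx":0,"ty":0,"tz":0,"jaw":20},{"rx":0,"ry":0,"rz":0,"tx":0,"ty":0,"tz":0,"jaw":20},{"rx":0,"ry":0,"rz":0,"tx":0,"ty":0,"tz":0,"jaw":20}]'; python3 go.py 460 259 60 -8.1;python3 - <<'E'
from h import *
from cell import env
c=env.read_camera("side"); crop(c,100,230,260,200,3,"y1.png")
E
```

```text
time_s: 15.53
tool_pos: [0.4582, 0.2568, 0.1222]
tool_rot: [179.9, 0.0, -8.0]
force: [0.5, 0.2, -1.4]
grip_width: 0.0293
t 15.53 pos [458.2 256.8 122.2] rot [179.9   0.   -8. ] F [ 0.5  0.2 -1.4] grip 29.3 q7 -137.1
rz total 0.1  then tx 1.5 ty -2.5 tz 62.2
```

View pics/y1.png

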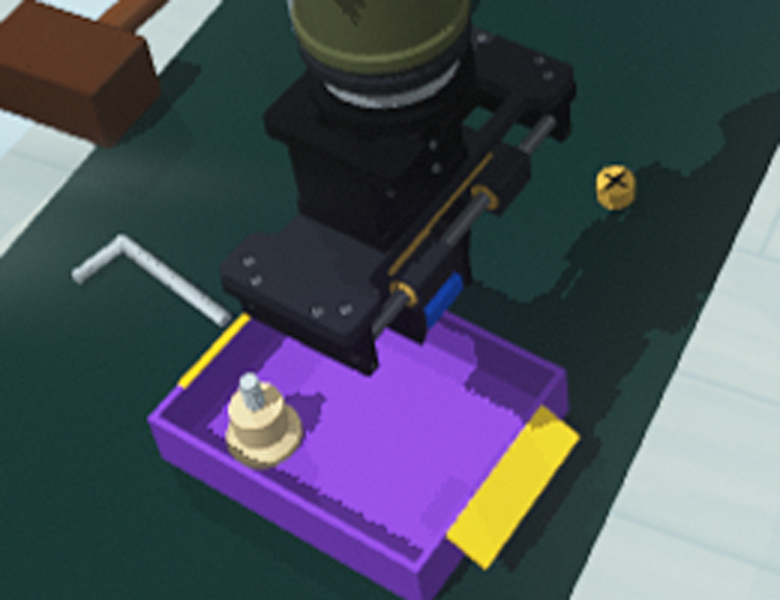

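```bash
python3 -m pendant '[{"rx":0,"ry":0,"rz":0,"tx":1,"ty":-2,"tz":10,"jaw":20},{"rx":0,"ry":0,"rz":0,"tx":0,"ty":0,"tz":20,"jaw":20},{"rx":0,"ry":0,"rz":0,"tx":0,"ty":0,"tz":25,"jaw":20},{"rx":0,"ry":0,"rz":0,"tx":0,"ty":0,"tz":25,"jaw":20},{"rx":0,"ry":0,"rz":0,"tx":0,"ty":0,"tz":12,"jaw":20},{"rx":0,"ry":0,"rz":0,"tx":0,"ty":0,"tz":7,"jaw":20},{"rx":0,"ry":0,"rz":0,"tx":0,"ty":0,"tz":2,"jaw":20},{"rx":0,"ry":0,"rz":0,"tx":0,"ty":0,"tz":0,"jaw":20},{"rx":0,"ry":0,"rz":0,"tx":0,"ty":0,"tz":0,"jaw":20},{"rx":0,"ry":0,"rz":0,"tx":0,"ty":0,"tz":0,"jaw":20}]'; python3 go.py 460 259 13.5 -8.1
```

```text
time_s: 16.42
tool_pos: [0.4599, 0.261, 0.0228]
tool_rot: [-179.9, -0.1, -8.0]
force: [-0.1, 0.9, -0.4]
grip_width: 0.0294
t 16.42 pos [459.9 261.   22.8] rot [-1.799e+02 -1.000e-01 -8.000e+00] F [-0.1  0.9 -0.4] grip 29.4 q7 -142.6
rz total 0.1  then tx 0.4 ty 2.0 tz 9.3
```

```bash
python3 -m pendant '[{"rx":0,"ry":0,"rz":0,"tx":0,"ty":1,"tz":3,"jaw":20},{"rx":0,"ry":0,"rz":0,"tx":0,"ty":0,"tz":3,"jaw":20},{"rx":0,"ry":0,"rz":0,"tx":0,"ty":0,"tz":2,"jaw":20},{"rx":0,"ry":0,"rz":0,"tx":0,"ty":0,"tz":1,"jaw":20},{"rx":0,"ry":0,"rz":0,"tx":0,"ty":0,"tz":0,"jaw":20},{"rx":0,"ry":0,"rz":0,"tx":0,"ty":0,"tz":0,"jaw":20},{"rx":0,"ry":0,"rz":0,"tx":0,"ty":0,"tz":0,"jaw":20}]'; python3 go.py 460 259 13.5 -8.1
```

```text
time_s: 17.0
tool_pos: [0.4599, 0.2599, 0.0182]
tool_rot: [179.8, -0.2, -8.0]
force: [-13.3, -8.3, 42.9]
grip_width: 0.0301
t 17.0 pos [459.9 259.9  18.2] rot [179.8  -0.2  -8. ] F [-13.3  -8.3  42.9] grip 30.1 q7 -143.0
rz total 0.1  then tx 0.2 ty 0.9 tz 4.7
```

```bash
python3 -m pendant '[{"rx":0,"ry":0,"rz":0,"tx":0,"ty":0,"tz":-6,"jaw":20},{"rx":0,"ry":0,"rz":0,"tx":0,"ty":0,"tz":-15,"jaw":20},{"rx":0,"ry":0,"rz":0,"tx":0,"ty":0,"tz":-25,"jaw":20},{"rx":0,"ry":0,"rz":0,"tx":0,"ty":0,"tz":-30,"jaw":20},{"rx":0,"ry":0,"rz":0,"tx":0,"ty":0,"tz":-25,"jaw":20},{"rx":0,"ry":0,"rz":0,"tx":0,"ty":0,"tz":-5,"jaw":20},{"rx":0,"ry":0,"rz":0,"tx":0,"ty":0,"tz":0,"jaw":20}]'; python3 go.py 495 110 60 -8.1
```

```text
time_s: 17.58
tool_pos: [0.4602, 0.2602, 0.1207]
tool_rot: [-179.9, -0.3, -8.0]
force: [0.5, -0.1, -1.2]
grip_width: 0.0295
t 17.58 pos [460.2 260.2 120.7] rot [-179.9   -0.3   -8. ] F [ 0.5 -0.1 -1.2] grip 29.5 q7 -137.5
rz total 0.1  then tx 55.6 ty 143.8 tz 60.7
```

```bash
python3 -m pendant '[{"rx":0,"ry":0,"rz":0,"tx":5,"ty":12,"tz":0,"jaw":20},{"rx":0,"ry":0,"rz":0,"tx":10,"ty":25,"tz":0,"jaw":20},{"rx":0,"ry":0,"rz":0,"tx":12,"ty":32,"tz":0,"jaw":20},{"rx":0,"ry":0,"rz":0,"tx":12,"ty":32,"tz":0,"jaw":20},{"rx":0,"ry":0,"rz":0,"tx":10,"ty":25,"tz":0,"jaw":20},{"rx":0,"ry":0,"rz":0,"tx":5,"ty":14,"tz":5,"jaw":20},{"rx":0,"ry":0,"rz":0,"tx":1,"ty":4,"tz":15,"jaw":20},{"rx":0,"ry":0,"rz":0,"tx":0,"ty":0,"tz":25,"jaw":20},{"rx":0,"ry":0,"rz":0,"tx":0,"ty":0,"tz":25,"jaw":20},{"rx":0,"ry":0,"rz":0,"tx":0,"ty":0,"tz":15,"jaw":20},{"rx":0,"ry":0,"rz":0,"tx":0,"ty":0,"tz":10,"jaw":20},{"rx":0,"ry":0,"rz":0,"tx":0,"ty":0,"tz":5,"jaw":20},{"rx":0,"ry":0,"rz":0,"tx":0,"ty":0,"tz":0,"jaw":20},{"rx":0,"ry":0,"rz":0,"tx":0,"ty":0,"tz":0,"jaw":20},{"rx":0,"ry":0,"rz":0,"tx":0,"ty":0,"tz":0,"jaw":20}]'; python3 go.py 495 110 15 -8.1
```

```text
time_s: 18.83
tool_pos: [0.4941, 0.1096, 0.0194]
tool_rot: [-180.0, -0.1, -7.9]
force: [-0.2, 1.1, -0.0]
grip_width: 0.0297
t 18.83 pos [494.1 109.6  19.4] rot [-1.8e+02 -1.0e-01 -7.9e+00] F [-0.2  1.1 -0. ] grip 29.7 q7 -122.9
rz total 0.2  then tx 0.8 ty -0.6 tz 4.4
```

```bash
python3 -m pendant '[{"rx":0,"ry":0,"rz":0,"tx":0,"ty":0,"tz":2,"jaw":20},{"rx":0,"ry":0,"rz":0,"tx":0,"ty":0,"tz":2,"jaw":20},{"rx":0,"ry":0,"rz":0,"tx":0,"ty":0,"tz":0,"jaw":20},{"rx":0,"ry":0,"rz":0,"tx":0,"ty":0,"tz":0,"jaw":20},{"rx":0,"ry":0,"rz":0,"tx":0,"ty":0,"tz":0,"jaw":31},{"rx":0,"ry":0,"rz":0,"tx":0,"ty":0,"tz":0,"jaw":35},{"rx":0,"ry":0,"rz":0,"tx":0,"ty":0,"tz":0,"jaw":44},{"rx":0,"ry":0,"rz":0,"tx":0,"ty":0,"tz":0,"jaw":44},{"rx":0,"ry":0,"rz":0,"tx":0,"ty":0,"tz":-1,"jaw":44},{"rx":0,"ry":0,"rz":0,"tx":0,"ty":0,"tz":0,"jaw":44},{"rx":0,"ry":0,"rz":0,"tx":0,"ty":0,"tz":0,"jaw":44}]'; python3 go.py 520 106.4 16 -8.1
python3 - <<'E'
from h import *
from cell import env
c=env.read_camera("side"); crop(c,160,190,160,120,5,"k1.png")
E
```

```text
time_s: 19.75
tool_pos: [0.4934, 0.1093, 0.0156]
tool_rot: [180.0, -0.0, -7.9]
force: [-0.3, 0.1, 0.1]
grip_width: 0.0437
t 19.75 pos [493.4 109.3  15.6] rot [180.   -0.   -7.9] F [-0.3  0.1  0.1] grip 43.7 q7 -123.1
rz total 0.2  then tx 26.8 ty -0.9 tz -0.4
```

View pics/k1.png

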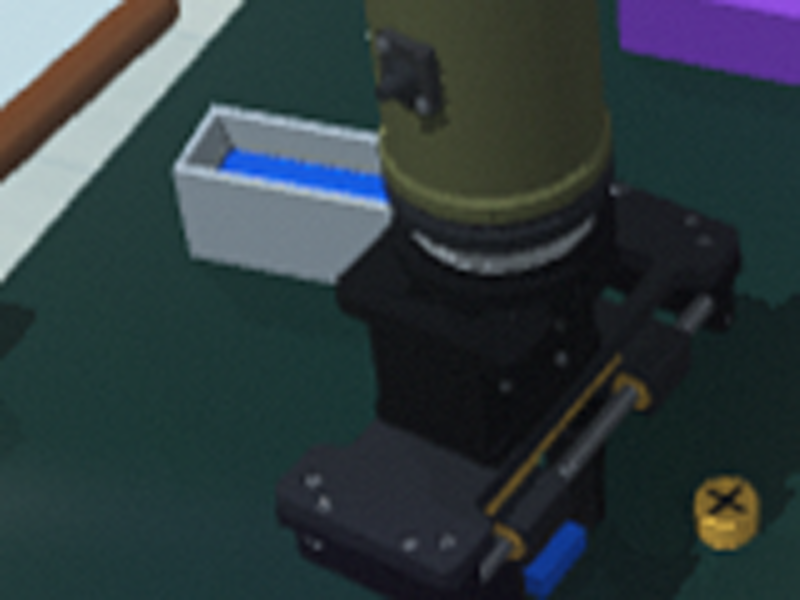

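```bash
python3 -m pendant '[{"rx":0,"ry":0,"rz":0,"tx":5,"ty":0,"tz":-1,"jaw":44},{"rx":0,"ry":0,"rz":0,"tx":10,"ty":0,"tz":0,"jaw":44},{"rx":0,"ry":0,"rz":0,"tx":8,"ty":0,"tz":0,"jaw":44},{"rx":0,"ry":0,"rz":0,"tx":3,"ty":0,"tz":0,"jaw":44},{"rx":0,"ry":0,"rz":0,"tx":0,"ty":0,"tz":0,"jaw":44},{"rx":0,"ry":0,"rz":0,"tx":0,"ty":0,"tz":0,"jaw":44},{"rx":0,"ry":0,"rz":0,"tx":0,"ty":0,"tz":0,"jaw":20},{"rx":0,"ry":0,"rz":0,"tx":0,"ty":0,"tz":0,"jaw":20},{"rx":0,"ry":0,"rz":0,"tx":0,"ty":0,"tz":0,"jaw":20},{"rx":0,"ry":0,"rz":0,"tx":0,"ty":0,"tz":0,"jaw":20},{"rx":0,"ry":0,"rz":0,"tx":0,"ty":0,"tz":0,"jaw":20},{"rx":0,"ry":0,"rz":0,"tx":0,"ty":0,"tz":0,"jaw":20},{"rx":0,"ry":0,"rz":0,"tx":0,"ty":0,"tz":0,"jaw":20}]' 30; python3 go.py 487 256 140 -8.1
```

```text
time_s: 20.88
tool_pos: [0.519, 0.1057, 0.0165]
tool_rot: [180.0, 0.0, -7.9]
force: [-0.2, -0.2, -0.1]
grip_width: 0.0294
t 20.88 pos [519.  105.7  16.5] rot [180.    0.   -7.9] F [-0.2 -0.2 -0.1] grip 29.4 q7 -122.8
rz total 0.2  then tx -52.8 ty -144.3 tz -123.5
```

```bash
python3 -m pendant '[{"rx":0,"ry":0,"rz":0,"tx":0,"ty":0,"tz":-10,"jaw":20},{"rx":0,"ry":0,"rz":0,"tx":0,"ty":0,"tz":-25,"jaw":20},{"rx":0,"ry":0,"rz":0,"tx":0,"ty":0,"tz":-30,"jaw":20},{"rx":0,"ry":0,"rz":0,"tx":0,"ty":0,"tz":-25,"jaw":20},{"rx":0,"ry":0,"rz":0,"tx":-3,"ty":-8,"tz":-10,"jaw":20},{"rx":0,"ry":0,"rz":0,"tx":-8,"ty":-22,"tz":0,"jaw":20},{"rx":0,"ry":0,"rz":0,"tx":-12,"ty":-30,"tz":0,"jaw":20},{"rx":0,"ry":0,"rz":0,"tx":-12,"ty":-32,"tz":0,"jaw":20},{"rx":0,"ry":0,"rz":0,"tx":-10,"ty":-28,"tz":0,"jaw":20},{"rx":0,"ry":0,"rz":0,"tx":-6,"ty":-18,"tz":0,"jaw":20},{"rx":0,"ry":0,"rz":0,"tx":-2,"ty":-6,"tz":0,"jaw":20},{"rx":0,"ry":0,"rz":0,"tx":0,"ty":0,"tz":0,"jaw":20},{"rx":0,"ry":0,"rz":0,"tx":0,"ty":0,"tz":0,"jaw":20},{"rx":0,"ry":0,"rz":0,"tx":0,"ty":0,"tz":0,"jaw":20}]'; python3 go.py 486 255.5 20.5 -8.1
```

```text
time_s: 22.05
tool_pos: [0.4871, 0.2535, 0.1162]
tool_rot: [179.9, 0.0, -8.1]
force: [0.5, -0.3, -0.9]
grip_width: 0.0295
t 22.05 pos [487.1 253.5 116.2] rot [179.9   0.   -8.1] F [ 0.5 -0.3 -0.9] grip 29.5 q7 -136.8
rz total 0.0  then tx -1.3 ty -1.8 tz 95.7
```

```bash
python3 -m pendant '[{"rx":0,"ry":0,"rz":0,"tx":-1,"ty":0,"tz":10,"jaw":20},{"rx":0,"ry":0,"rz":0,"tx":0,"ty":0,"tz":22,"jaw":20},{"rx":0,"ry":0,"rz":0,"tx":0,"ty":0,"tz":25,"jaw":20},{"rx":0,"ry":0,"rz":0,"tx":0,"ty":0,"tz":20,"jaw":20},{"rx":0,"ry":0,"rz":0,"tx":0,"ty":0,"tz":10,"jaw":20},{"rx":0,"ry":0,"rz":0,"tx":0,"ty":0,"tz":3,"jaw":20},{"rx":0,"ry":0,"rz":0,"tx":0,"ty":0,"tz":0,"jaw":20},{"rx":0,"ry":0,"rz":0,"tx":0,"ty":0,"tz":0,"jaw":20},{"rx":0,"ry":0,"rz":0,"tx":0,"ty":0,"tz":0,"jaw":20}]'; python3 go.py 486 255.5 20.5 -8.1
```

```text
time_s: 22.8
tool_pos: [0.4865, 0.2562, 0.0278]
tool_rot: [-179.9, -0.1, -8.0]
force: [-0.0, 0.2, -0.6]
grip_width: 0.0298
t 22.8 pos [486.5 256.2  27.8] rot [-1.799e+02 -1.000e-01 -8.000e+00] F [-0.   0.2 -0.6] grip 29.8 q7 -141.0
rz total 0.1  then tx -0.4 ty 0.7 tz 7.3
```

```bash
python3 -m pendant '[{"rx":0,"ry":0,"rz":0,"tx":0,"ty":0,"tz":2,"jaw":20},{"rx":0,"ry":0,"rz":0,"tx":0,"ty":0,"tz":2,"jaw":20},{"rx":0,"ry":0,"rz":0,"tx":0,"ty":0,"tz":2,"jaw":20},{"rx":0,"ry":0,"rz":0,"tx":0,"ty":0,"tz":0.5,"jaw":20},{"rx":0,"ry":0,"rz":0,"tx":0,"ty":0,"tz":0,"jaw":20},{"rx":0,"ry":0,"rz":0,"tx":0,"ty":0,"tz":0,"jaw":20}]'; python3 go.py 486 255.5 20.5 -8.1
```

```text
time_s: 23.3
tool_pos: [0.4858, 0.2559, 0.0205]
tool_rot: [180.0, -0.0, -7.9]
force: [-0.6, -0.6, 4.4]
grip_width: 0.0296
t 23.3 pos [485.8 255.9  20.5] rot [180.   -0.   -7.9] F [-0.6 -0.6  4.4] grip 29.6 q7 -141.4
rz total 0.2  then tx 0.3 ty 0.3 tz -0.0
```

```bash
python3 -m pendant '[{"rx":0,"ry":0,"rz":0,"tx":0,"ty":0,"tz":0,"jaw":33},{"rx":0,"ry":0,"rz":0,"tx":0,"ty":0,"tz":0,"jaw":38},{"rx":0,"ry":0,"rz":0,"tx":0,"ty":0,"tz":0,"jaw":38},{"rx":0,"ry":0,"rz":0,"tx":0,"ty":0,"tz":0,"jaw":38},{"rx":0,"ry":0,"rz":0,"tx":0,"ty":0,"tz":-5,"jaw":38},{"rx":0,"ry":0,"rz":0,"tx":0,"ty":0,"tz":-15,"jaw":38},{"rx":0,"ry":0,"rz":0,"tx":0,"ty":0,"tz":-25,"jaw":38},{"rx":0,"ry":0,"rz":0,"tx":0,"ty":0,"tz":-30,"jaw":38},{"rx":0,"ry":0,"rz":0,"tx":0,"ty":0,"tz":-20,"jaw":38},{"rx":0,"ry":0,"rz":4,"tx":0,"ty":0,"tz":-5,"jaw":38},{"rx":0,"ry":0,"rz":3.6,"tx":0,"ty":0,"tz":0,"jaw":38},{"rx":0,"ry":0,"rz":0,"tx":0,"ty":0,"tz":0,"jaw":38},{"rx":0,"ry":0,"rz":0,"tx":0,"ty":0,"tz":0,"jaw":38}]'; python3 go.py 671 227.3 100 -15.7
```

```text
time_s: 24.38
tool_pos: [0.4854, 0.2557, 0.1201]
tool_rot: [180.0, -0.0, -15.4]
force: [0.2, -0.7, -0.0]
grip_width: 0.0378
t 24.38 pos [485.4 255.7 120.1] rot [180.   -0.  -15.4] F [ 0.2 -0.7 -0. ] grip 37.8 q7 -144.0
rz total 0.3  then tx 186.4 ty -22.9 tz 20.1
```

```bash
python3 -m pendant '[{"rx":0,"ry":0,"rz":0,"tx":10,"ty":-1,"tz":0,"jaw":38},{"rx":0,"ry":0,"rz":0,"tx":25,"ty":-3,"tz":0,"jaw":38},{"rx":0,"ry":0,"rz":0,"tx":35,"ty":-4,"tz":0,"jaw":38},{"rx":0,"ry":0,"rz":0,"tx":38,"ty":-5,"tz":0,"jaw":38},{"rx":0,"ry":0,"rz":0,"tx":35,"ty":-4,"tz":0,"jaw":38},{"rx":0,"ry":0,"rz":0,"tx":25,"ty":-3,"tz":0,"jaw":38},{"rx":0,"ry":0,"rz":0,"tx":14,"ty":-2,"tz":10,"jaw":38},{"rx":0,"ry":0,"rz":0,"tx":4,"ty":-1,"tz":15,"jaw":38},{"rx":0,"ry":0,"rz":0,"tx":0,"ty":0,"tz":15,"jaw":38},{"rx":0,"ry":0,"rz":0,"tx":0,"ty":0,"tz":5,"jaw":38},{"rx":0,"ry":0,"rz":0,"tx":0,"ty":0,"tz":0,"jaw":38},{"rx":0,"ry":0,"rz":0,"tx":0,"ty":0,"tz":0,"jaw":38},{"rx":0,"ry":0,"rz":0,"tx":0,"ty":0,"tz":0,"jaw":38}]'; python3 go.py 671 227.3 16 -15.7
python3 - <<'E'
from h import *
from cell import env
c=env.read_camera("side"); crop(c,60,270,260,195,3,"k2.png")
c=env.read_camera("top"); crop(c,100,60,200,150,4,"k2t.png")
E
```

```text
time_s: 25.47
tool_pos: [0.6704, 0.2288, 0.0759]
tool_rot: [-180.0, -0.0, -15.5]
force: [1.1, 0.4, 0.3]
grip_width: 0.0377
t 25.47 pos [670.4 228.8  75.9] rot [-180.    -0.   -15.5] F [1.1 0.4 0.3] grip 37.7 q7 -138.8
rz total 0.2  then tx 0.9 ty 1.3 tz 59.9
```

View pics/k2.png

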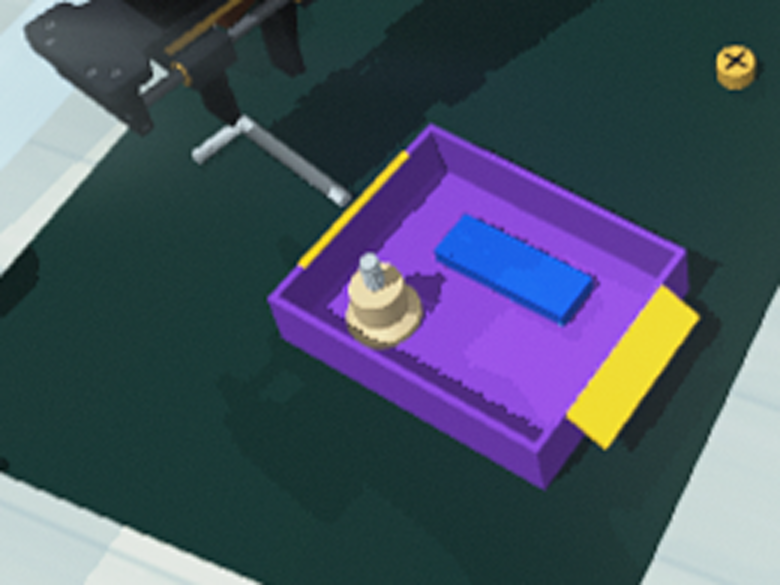

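View pics/k2t.png

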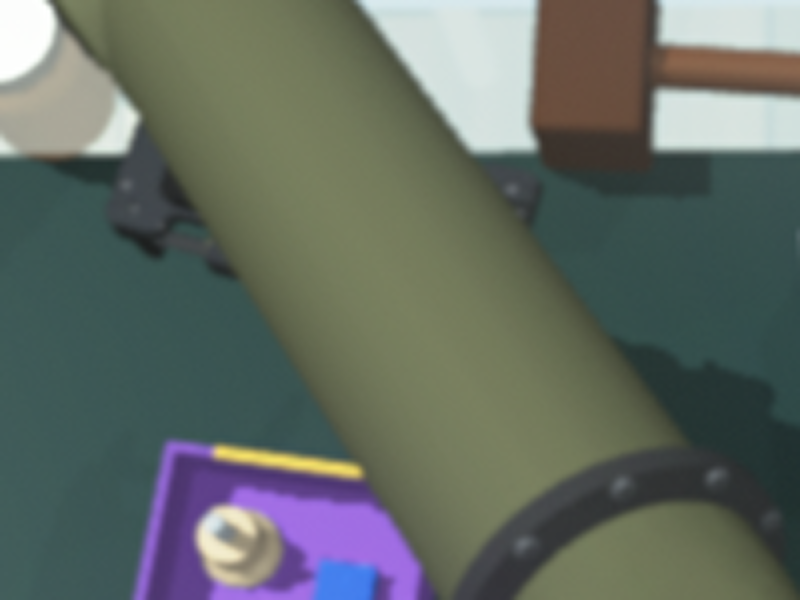

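```bash
python3 -m pendant '[{"rx":0,"ry":0,"rz":0,"tx":1,"ty":0,"tz":15,"jaw":38},{"rx":0,"ry":0,"rz":0,"tx":0,"ty":0,"tz":20,"jaw":38},{"rx":0,"ry":0,"rz":0,"tx":0,"ty":0,"tz":13,"jaw":38},{"rx":0,"ry":0,"rz":0,"tx":0,"ty":0,"tz":6,"jaw":38},{"rx":0,"ry":0,"rz":0,"tx":0,"ty":0,"tz":2,"jaw":38},{"rx":0,"ry":0,"rz":0,"tx":0,"ty":0,"tz":0,"jaw":38},{"rx":0,"ry":0,"rz":0,"tx":0,"ty":0,"tz":0,"jaw":38},{"rx":0,"ry":0,"rz":0,"tx":0,"ty":0,"tz":0,"jaw":38}]'; python3 go.py 671 227.3 16 -15.7
```

```text
time_s: 26.23
tool_pos: [0.6726, 0.2282, 0.0201]
tool_rot: [-179.9, -0.1, -15.5]
force: [0.2, 0.4, -0.3]
grip_width: 0.038
t 26.23 pos [672.6 228.2  20.1] rot [-1.799e+02 -1.000e-01 -1.550e+01] F [ 0.2  0.4 -0.3] grip 38.0 q7 -139.9
rz total 0.2  then tx -1.2 ty 1.3 tz 4.1
```

```bash
python3 -m pendant '[{"rx":0,"ry":0,"rz":0,"tx":-1,"ty":1,"tz":2,"jaw":38},{"rx":0,"ry":0,"rz":0,"tx":0,"ty":0,"tz":2,"jaw":38},{"rx":0,"ry":0,"rz":0,"tx":0,"ty":0,"tz":0,"jaw":38},{"rx":0,"ry":0,"rz":0,"tx":0,"ty":0,"tz":0,"jaw":20},{"rx":0,"ry":0,"rz":0,"tx":0,"ty":0,"tz":0,"jaw":3},{"rx":0,"ry":0,"rz":0,"tx":0,"ty":0,"tz":0,"jaw":3},{"rx":0,"ry":0,"rz":0,"tx":0,"ty":0,"tz":0,"jaw":3},{"rx":0,"ry":0,"rz":0,"tx":0,"ty":0,"tz":0,"jaw":3},{"rx":0,"ry":0,"rz":0,"tx":0,"ty":0,"tz":0,"jaw":3},{"rx":0,"ry":0,"rz":0,"tx":0,"ty":0,"tz":0,"jaw":3},{"rx":0,"ry":0,"rz":0,"tx":0,"ty":0,"tz":0,"jaw":3},{"rx":0,"ry":0,"rz":0,"tx":0,"ty":0,"tz":0,"jaw":3},{"rx":0,"ry":0,"rz":0,"tx":0,"ty":0,"tz":0,"jaw":3},{"rx":0,"ry":0,"rz":0,"tx":0,"ty":0,"tz":0,"jaw":3}]' 35; python3 go.py 521 -291 120 -15.7
```

```text
time_s: 27.4
tool_pos: [0.6706, 0.2272, 0.0151]
tool_rot: [-180.0, -0.0, -15.5]
force: [0.3, -0.1, -0.3]
grip_width: 0.0071
t 27.4 pos [670.6 227.2  15.1] rot [-180.    -0.   -15.5] F [ 0.3 -0.1 -0.3] grip 7.1 q7 -139.9
rz total 0.2  then tx -3.8 ty 539.3 tz -104.9
```

```bash
python3 -m pendant '[{"rx":0,"ry":0,"rz":0,"tx":0,"ty":0,"tz":-8,"jaw":3},{"rx":0,"ry":0,"rz":0,"tx":0,"ty":0,"tz":-20,"jaw":3},{"rx":0,"ry":0,"rz":0,"tx":0,"ty":0,"tz":-28,"jaw":3},{"rx":0,"ry":0,"rz":0,"tx":0,"ty":0,"tz":-28,"jaw":3},{"rx":0,"ry":0,"rz":0,"tx":0,"ty":0,"tz":-20,"jaw":3},{"rx":0,"ry":0,"rz":-4,"tx":0,"ty":0,"tz":-8,"jaw":3},{"rx":0,"ry":0,"rz":-6,"tx":0,"ty":0,"tz":0,"jaw":3},{"rx":0,"ry":0,"rz":-6,"tx":0,"ty":0,"tz":0,"jaw":3},{"rx":0,"ry":0,"rz":-4,"tx":0,"ty":0,"tz":0,"jaw":3},{"rx":0,"ry":0,"rz":0,"tx":0,"ty":0,"tz":0,"jaw":3},{"rx":0,"ry":0,"rz":0,"tx":0,"ty":0,"tz":0,"jaw":3}]'; python3 go.py 521 -291 120 4.5
python3 - <<'E'
from h import *
from cell import env
c=env.read_camera("side"); crop(c,60,230,200,150,4,"k3.png")
E
```

```text
time_s: 28.32
tool_pos: [0.6705, 0.227, 0.1273]
tool_rot: [180.0, 0.0, 4.3]
force: [1.0, -0.3, -1.0]
grip_width: 0.0077
t 28.32 pos [670.5 227.  127.3] rot [180.    0.    4.3] F [ 1.  -0.3 -1. ] grip 7.7 q7 -119.3
rz total -0.2  then tx -189.7 ty 504.6 tz 7.3
```

View pics/k3.png

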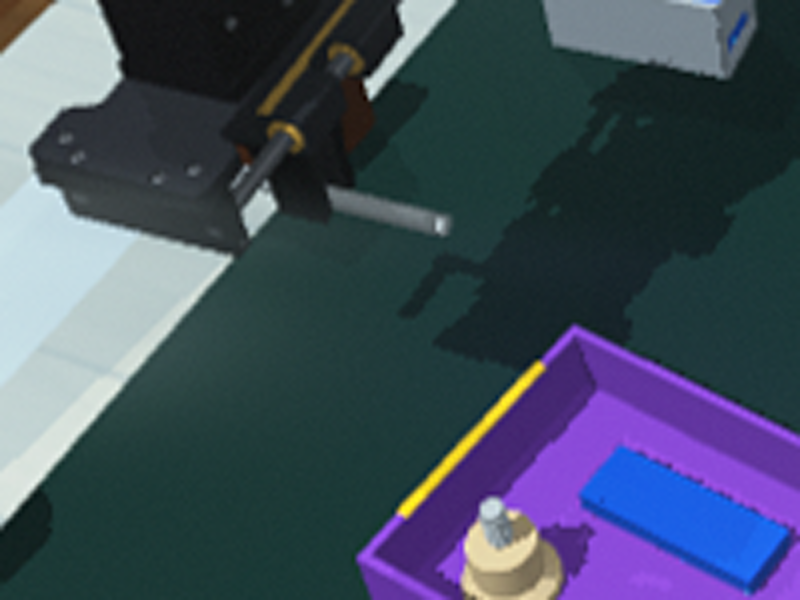

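Key held level. Move to the white bin.

```bash
python3 -m pendant '[{"rx":0,"ry":0,"rz":0,"tx":-5,"ty":15,"tz":0,"jaw":3},{"rx":0,"ry":0,"rz":0,"tx":-10,"ty":28,"tz":0,"jaw":3},{"rx":0,"ry":0,"rz":0,"tx":-14,"ty":38,"tz":0,"jaw":3},{"rx":0,"ry":0,"rz":0,"tx":-14,"ty":38,"tz":0,"jaw":3},{"rx":0,"ry":0,"rz":0,"tx":-14,"ty":38,"tz":0,"jaw":3},{"rx":0,"ry":0,"rz":0,"tx":-14,"ty":38,"tz":0,"jaw":3},{"rx":0,"ry":0,"rz":0,"tx":-14,"ty":38,"tz":0,"jaw":3},{"rx":0,"ry":0,"rz":0,"tx":-14,"ty":38,"tz":0,"jaw":3},{"rx":0,"ry":0,"rz":0,"tx":-14,"ty":38,"tz":0,"jaw":3},{"rx":0,"ry":0,"rz":0,"tx":-14,"ty":38,"tz":0,"jaw":3},{"rx":0,"ry":0,"rz":0,"tx":-14,"ty":38,"tz":0,"jaw":3},{"rx":0,"ry":0,"rz":0,"tx":-14,"ty":35,"tz":0,"jaw":3},{"rx":0,"ry":0,"rz":0,"tx":-14,"ty":32,"tz":0,"jaw":3},{"rx":0,"ry":0,"rz":0,"tx":-12,"ty":28,"tz":0,"jaw":3},{"rx":0,"ry":0,"rz":0,"tx":-6,"ty":16,"tz":0,"jaw":3},{"rx":0,"ry":0,"rz":0,"tx":-3,"ty":8,"tz":0,"jaw":3},{"rx":0,"ry":0,"rz":0,"tx":0,"ty":0,"tz":0,"jaw":3},{"rx":0,"ry":0,"rz":0,"tx":0,"ty":0,"tz":0,"jaw":3},{"rx":0,"ry":0,"rz":0,"tx":0,"ty":0,"tz":0,"jaw":3},{"rx":0,"ry":0,"rz":0,"tx":0,"ty":0,"tz":0,"jaw":3}]'; python3 go.py 521 -291 19 4.5
```

```text
time_s: 30.03
tool_pos: [0.5213, -0.2877, 0.1272]
tool_rot: [-180.0, -0.0, 4.6]
force: [0.2, 0.3, -0.9]
grip_width: 0.0073
t 30.03 pos [ 521.3 -287.7  127.2] rot [-180.    -0.     4.6] F [ 0.2  0.3 -0.9] grip 7.3 q7 -66.3
rz total 0.1  then tx -0.6 ty 3.3 tz 108.2
```

```bash
python3 -m pendant '[{"rx":0,"ry":0,"rz":0,"tx":0,"ty":1,"tz":10,"jaw":3},{"rx":0,"ry":0,"rz":0,"tx":0,"ty":0,"tz":22,"jaw":3},{"rx":0,"ry":0,"rz":0,"tx":0,"ty":0,"tz":28,"jaw":3},{"rx":0,"ry":0,"rz":0,"tx":0,"ty":0,"tz":22,"jaw":3},{"rx":0,"ry":0,"rz":0,"tx":0,"ty":0,"tz":12,"jaw":3},{"rx":0,"ry":0,"rz":0,"tx":0,"ty":0,"tz":4,"jaw":3},{"rx":0,"ry":0,"rz":0,"tx":0,"ty":0,"tz":0,"jaw":3},{"rx":0,"ry":0,"rz":0,"tx":0,"ty":0,"tz":0,"jaw":3},{"rx":0,"ry":0,"rz":0,"tx":0,"ty":0,"tz":0,"jaw":3}]'; python3 go.py 521 -291 19 4.5
python3 - <<'E'
from h import *
from cell import env
c=env.read_camera("side"); crop(c,250,120,160,120,5,"w1.png")
E
```

```text
time_s: 30.78
tool_pos: [0.5216, -0.2915, 0.0306]
tool_rot: [179.9, -0.1, 4.5]
force: [0.3, -0.1, -0.8]
grip_width: 0.0075
t 30.78 pos [ 521.6 -291.5   30.6] rot [ 1.799e+02 -1.000e-01  4.500e+00] F [ 0.3 -0.1 -0.8] grip 7.5 q7 -69.0
rz total -0.0  then tx -0.6 ty -0.6 tz 11.6
```

View pics/w1.png

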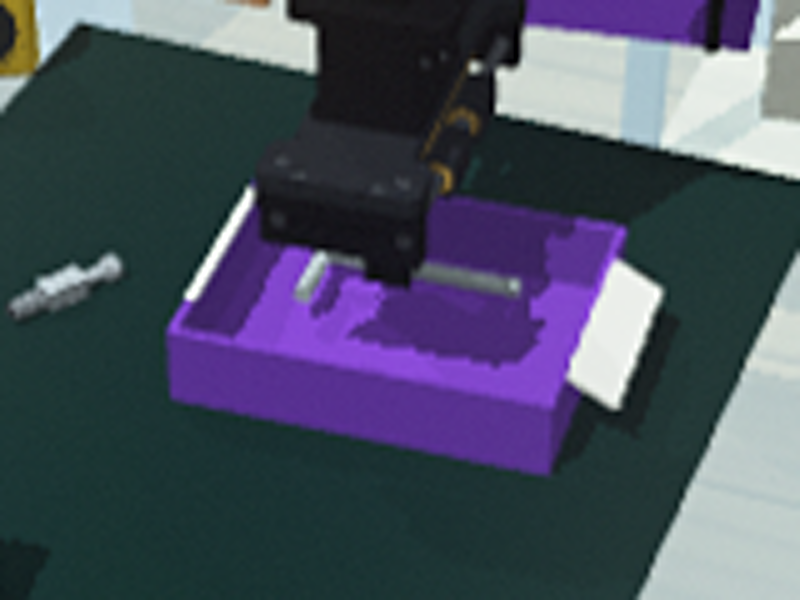

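```bash
python3 -m pendant '[{"rx":0,"ry":0,"rz":0,"tx":0,"ty":0,"tz":4,"jaw":3},{"rx":0,"ry":0,"rz":0,"tx":0,"ty":0,"tz":3,"jaw":3},{"rx":0,"ry":0,"rz":0,"tx":0,"ty":0,"tz":2,"jaw":3},{"rx":0,"ry":0,"rz":0,"tx":0,"ty":0,"tz":1,"jaw":3},{"rx":0,"ry":0,"rz":0,"tx":0,"ty":0,"tz":0,"jaw":3},{"rx":0,"ry":0,"rz":0,"tx":0,"ty":0,"tz":0,"jaw":3},{"rx":0,"ry":0,"rz":0,"tx":0,"ty":0,"tz":0,"jaw":3}]'; python3 go.py 521 -291 19 4.5
```

```text
time_s: 31.42
tool_pos: [0.5204, -0.2911, 0.019]
tool_rot: [180.0, -0.0, 4.5]
force: [-0.1, -1.0, -0.8]
grip_width: 0.0075
t 31.42 pos [ 520.4 -291.1   19. ] rot [180.   -0.    4.5] F [-0.1 -1.  -0.8] grip 7.5 q7 -69.3
rz total -0.0  then tx 0.6 ty -0.1 tz -0.0
```

```bash
python3 -m pendant '[{"rx":0,"ry":0,"rz":0,"tx":0,"ty":0,"tz":0.4,"jaw":3},{"rx":0,"ry":0,"rz":0,"tx":0,"ty":0,"tz":0,"jaw":3},{"rx":0,"ry":0,"rz":0,"tx":0,"ty":0,"tz":0,"jaw":3}]'; python3 go.py 521 -291 19 4.5
```

```text
time_s: 31.67
tool_pos: [0.5204, -0.2911, 0.019]
tool_rot: [180.0, 0.0, 4.5]
force: [-1.2, 0.9, 3.3]
grip_width: 0.0071
t 31.67 pos [ 520.4 -291.1   19. ] rot [180.    0.    4.5] F [-1.2  0.9  3.3] grip 7.1 q7 -69.3
rz total -0.0  then tx 0.6 ty -0.1 tz -0.0
```

```bash
python3 -m pendant '[{"rx":0,"ry":0,"rz":0,"tx":0,"ty":0,"tz":0,"jaw":11},{"rx":0,"ry":0,"rz":0,"tx":0,"ty":0,"tz":0,"jaw":15},{"rx":0,"ry":0,"rz":0,"tx":0,"ty":0,"tz":0,"jaw":16},{"rx":0,"ry":0,"rz":0,"tx":0,"ty":0,"tz":0,"jaw":16},{"rx":0,"ry":0,"rz":0,"tx":0,"ty":0,"tz":-4,"jaw":16},{"rx":0,"ry":0,"rz":0,"tx":0,"ty":0,"tz":-15,"jaw":16},{"rx":0,"ry":0,"rz":0,"tx":0,"ty":0,"tz":-28,"jaw":16},{"rx":0,"ry":0,"rz":0,"tx":0,"ty":0,"tz":-30,"jaw":38},{"rx":0,"ry":0,"rz":-7,"tx":0,"ty":0,"tz":-20,"jaw":38},{"rx":0,"ry":0,"rz":-7,"tx":0,"ty":0,"tz":-5,"jaw":38},{"rx":0,"ry":0,"rz":-7,"tx":0,"ty":0,"tz":0,"jaw":38},{"rx":0,"ry":0,"rz":-7,"tx":0,"ty":0,"tz":0,"jaw":38},{"rx":0,"ry":0,"rz":-7,"tx":0,"ty":0,"tz":0,"jaw":38},{"rx":0,"ry":0,"rz":-7,"tx":0,"ty":0,"tz":0,"jaw":38},{"rx":0,"ry":0,"rz":-7,"tx":0,"ty":0,"tz":0,"jaw":38},{"rx":0,"ry":0,"rz":-6,"tx":0,"ty":0,"tz":0,"jaw":38},{"rx":0,"ry":0,"rz":0,"tx":0,"ty":0,"tz":0,"jaw":38},{"rx":0,"ry":0,"rz":0,"tx":0,"ty":0,"tz":0,"jaw":38}]'; python3 go.py 670.4 -235 80 59.7
```

```text
time_s: 33.17
tool_pos: [0.5203, -0.2912, 0.1208]
tool_rot: [180.0, -0.0, 59.3]
force: [0.7, -0.4, -0.2]
grip_width: 0.0376
t 33.17 pos [ 520.3 -291.2  120.8] rot [180.   -0.   59.3] F [ 0.7 -0.4 -0.2] grip 37.6 q7 -14.3
rz total -0.4  then tx 124.2 ty 101.2 tz 40.8
```

```bash
python3 -m pendant '[{"rx":0,"ry":0,"rz":0,"tx":8,"ty":7,"tz":0,"jaw":38},{"rx":0,"ry":0,"rz":0,"tx":18,"ty":15,"tz":0,"jaw":38},{"rx":0,"ry":0,"rz":0,"tx":25,"ty":20,"tz":0,"jaw":38},{"rx":0,"ry":0,"rz":0,"tx":28,"ty":22,"tz":0,"jaw":38},{"rx":0,"ry":0,"rz":0,"tx":23,"ty":19,"tz":10,"jaw":38},{"rx":0,"ry":0,"rz":0,"tx":15,"ty":12,"tz":15,"jaw":38},{"rx":0,"ry":0,"rz":0,"tx":6,"ty":5,"tz":12,"jaw":38},{"rx":0,"ry":0,"rz":0,"tx":1,"ty":1,"tz":8,"jaw":38},{"rx":0,"ry":0,"rz":0,"tx":0,"ty":0,"tz":5,"jaw":38},{"rx":0,"ry":0,"rz":0,"tx":0,"ty":0,"tz":0,"jaw":38},{"rx":0,"ry":0,"rz":0,"tx":0,"ty":0,"tz":0,"jaw":38},{"rx":0,"ry":0,"rz":0,"tx":0,"ty":0,"tz":0,"jaw":38}]'; python3 go.py 670.4 -235 16 59.7
python3 - <<'E'
from h import *
from cell import env
c=env.read_camera("side"); crop(c,220,110,160,120,5,"b1.png")
E
```

```text
time_s: 34.17
tool_pos: [0.6699, -0.2372, 0.0717]
tool_rot: [179.9, 0.0, 59.3]
force: [0.5, -0.4, -0.1]
grip_width: 0.038
t 34.17 pos [ 669.9 -237.2   71.7] rot [179.9   0.   59.3] F [ 0.5 -0.4 -0.1] grip 38.0 q7 -27.2
rz total -0.4  then tx 2.2 ty -0.7 tz 55.7
```

View pics/b1.png

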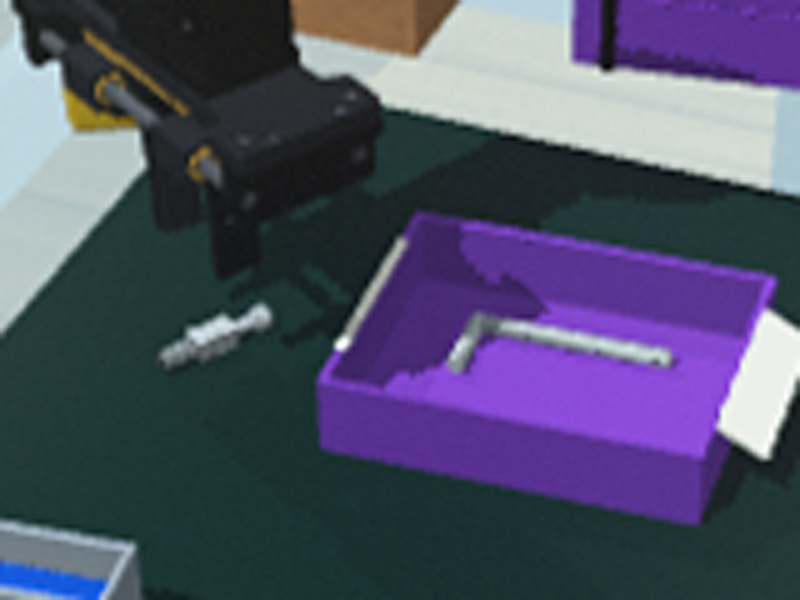

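Key lies flat in the bin. Descend on the bolt.

```bash
python3 -m pendant '[{"rx":0,"ry":0,"rz":0,"tx":1,"ty":-1,"tz":14,"jaw":38},{"rx":0,"ry":0,"rz":0,"tx":0,"ty":0,"tz":20,"jaw":38},{"rx":0,"ry":0,"rz":0,"tx":0,"ty":0,"tz":12,"jaw":38},{"rx":0,"ry":0,"rz":0,"tx":0,"ty":0,"tz":4,"jaw":38},{"rx":0,"ry":0,"rz":0,"tx":0,"ty":0,"tz":2,"jaw":38},{"rx":0,"ry":0,"rz":0,"tx":0,"ty":0,"tz":0,"jaw":38},{"rx":0,"ry":0,"rz":0,"tx":0,"ty":0,"tz":0,"jaw":38},{"rx":0,"ry":0,"rz":0,"tx":0,"ty":0,"tz":0,"jaw":38}]'; python3 go.py 670.4 -235 17 59.7
```

```text
time_s: 34.88
tool_pos: [0.6708, -0.2344, 0.0197]
tool_rot: [179.9, -0.0, 59.5]
force: [0.6, -0.2, 1.0]
grip_width: 0.0383
t 34.88 pos [ 670.8 -234.4   19.7] rot [179.9  -0.   59.5] F [ 0.6 -0.2  1. ] grip 38.3 q7 -28.5
rz total -0.2  then tx -0.7 ty -0.0 tz 2.7
```

```bash
python3 -m pendant '[{"rx":0,"ry":0,"rz":0,"tx":-0.5,"ty":0,"tz":2.5,"jaw":38},{"rx":0,"ry":0,"rz":0,"tx":0,"ty":0,"tz":0,"jaw":38},{"rx":0,"ry":0,"rz":0,"tx":0,"ty":0,"tz":0,"jaw":20},{"rx":0,"ry":0,"rz":0,"tx":0,"ty":0,"tz":0,"jaw":6},{"rx":0,"ry":0,"rz":0,"tx":0,"ty":0,"tz":0,"jaw":6},{"rx":0,"ry":0,"rz":0,"tx":0,"ty":0,"tz":0,"jaw":6},{"rx":0,"ry":0,"rz":0,"tx":0,"ty":0,"tz":0,"jaw":6},{"rx":0,"ry":0,"rz":0,"tx":0,"ty":0,"tz":0,"jaw":6},{"rx":0,"ry":0,"rz":0,"tx":0,"ty":0,"tz":0,"jaw":6},{"rx":0,"ry":0,"rz":0,"tx":0,"ty":0,"tz":0,"jaw":6},{"rx":0,"ry":0,"rz":0,"tx":0,"ty":0,"tz":0,"jaw":6},{"rx":0,"ry":0,"rz":0,"tx":0,"ty":0,"tz":0,"jaw":6}]' 30; python3 go.py 670.4 -235 17 59.7
```

```text
time_s: 35.88
tool_pos: [0.6698, -0.2347, 0.0162]
tool_rot: [180.0, 0.0, 59.5]
force: [0.2, -0.1, -0.5]
grip_width: 0.0114
t 35.88 pos [ 669.8 -234.7   16.2] rot [180.    0.   59.5] F [ 0.2 -0.1 -0.5] grip 11.4 q7 -28.5
rz total -0.2  then tx 0.1 ty 0.7 tz -0.8
```

```bash
python3 -m pendant '[{"rx":0,"ry":0,"rz":0,"tx":0,"ty":0,"tz":-8,"jaw":6},{"rx":0,"ry":0,"rz":0,"tx":0,"ty":0,"tz":-20,"jaw":6},{"rx":0,"ry":0,"rz":0,"tx":0,"ty":0,"tz":-28,"jaw":6},{"rx":0,"ry":0,"rz":0,"tx":0,"ty":0,"tz":-28,"jaw":6},{"rx":0,"ry":0,"rz":4,"tx":0,"ty":0,"tz":-15,"jaw":6},{"rx":0,"ry":0,"rz":6,"tx":0,"ty":0,"tz":-3,"jaw":6},{"rx":0,"ry":0,"rz":7,"tx":0,"ty":0,"tz":0,"jaw":6},{"rx":0,"ry":0,"rz":7,"tx":0,"ty":0,"tz":0,"jaw":6},{"rx":0,"ry":0,"rz":7,"tx":0,"ty":0,"tz":0,"jaw":6},{"rx":0,"ry":0,"rz":7,"tx":0,"ty":0,"tz":0,"jaw":6},{"rx":0,"ry":0,"rz":7,"tx":0,"ty":0,"tz":0,"jaw":6},{"rx":0,"ry":0,"rz":6,"tx":0,"ty":0,"tz":0,"jaw":6},{"rx":0,"ry":0,"rz":4,"tx":0,"ty":0,"tz":0,"jaw":6},{"rx":0,"ry":0,"rz":0,"tx":0,"ty":0,"tz":0,"jaw":6},{"rx":0,"ry":0,"rz":0,"tx":0,"ty":0,"tz":0,"jaw":6}]'; python3 go.py 474.6 -228 120 4.5
```

```text
time_s: 37.13
tool_pos: [0.6698, -0.2346, 0.1186]
tool_rot: [180.0, -0.0, 4.6]
force: [-0.4, 0.7, -0.4]
grip_width: 0.0116
t 37.13 pos [ 669.8 -234.6  118.6] rot [180.   -0.    4.6] F [-0.4  0.7 -0.4] grip 11.6 q7 -77.4
rz total 0.1  then tx -194.1 ty -21.9 tz -1.4
```

```bash
python3 -m pendant '[{"rx":0,"ry":0,"rz":0,"tx":-12,"ty":-1,"tz":0,"jaw":6},{"rx":0,"ry":0,"rz":0,"tx":-25,"ty":-3,"tz":0,"jaw":6},{"rx":0,"ry":0,"rz":0,"tx":-35,"ty":-4,"tz":0,"jaw":6},{"rx":0,"ry":0,"rz":0,"tx":-38,"ty":-4,"tz":0,"jaw":6},{"rx":0,"ry":0,"rz":0,"tx":-35,"ty":-4,"tz":0,"jaw":6},{"rx":0,"ry":0,"rz":0,"tx":-28,"ty":-4,"tz":0,"jaw":6},{"rx":0,"ry":0,"rz":0,"tx":-15,"ty":-1,"tz":5,"jaw":6},{"rx":0,"ry":0,"rz":0,"tx":-6,"ty":-1,"tz":15,"jaw":6},{"rx":0,"ry":0,"rz":0,"tx":0,"ty":0,"tz":20,"jaw":6},{"rx":0,"ry":0,"rz":0,"tx":0,"ty":0,"tz":12,"jaw":6},{"rx":0,"ry":0,"rz":0,"tx":0,"ty":0,"tz":4,"jaw":6},{"rx":0,"ry":0,"rz":0,"tx":0,"ty":0,"tz":0,"jaw":6},{"rx":0,"ry":0,"rz":0,"tx":0,"ty":0,"tz":0,"jaw":6},{"rx":0,"ry":0,"rz":0,"tx":0,"ty":0,"tz":0,"jaw":6}]'; python3 go.py 474.6 -228 20.2 4.5
python3 - <<'E'
from h import *
from cell import env
c=env.read_camera("side"); crop(c,250,110,160,120,5,"b2.png")
E
```

```text
time_s: 38.3
tool_pos: [0.4757, -0.2279, 0.063]
tool_rot: [180.0, -0.1, 4.5]
force: [0.0, -0.1, -0.2]
grip_width: 0.0111
t 38.3 pos [ 475.7 -227.9   63. ] rot [ 1.8e+02 -1.0e-01  4.5e+00] F [ 0.  -0.1 -0.2] grip 11.1 q7 -69.2
rz total 0.0  then tx -1.1 ty 0.0 tz 42.8
```

View pics/b2.png

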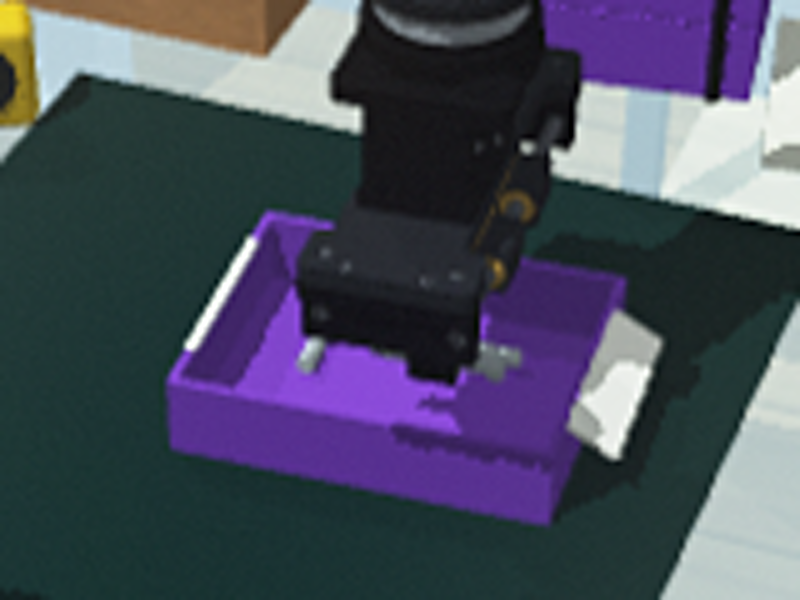

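```bash
python3 -m pendant '[{"rx":0,"ry":0,"rz":0,"tx":0,"ty":0,"tz":10,"jaw":6},{"rx":0,"ry":0,"rz":0,"tx":0,"ty":0,"tz":14,"jaw":6},{"rx":0,"ry":0,"rz":0,"tx":0,"ty":0,"tz":9,"jaw":6},{"rx":0,"ry":0,"rz":0,"tx":0,"ty":0,"tz":4,"jaw":6},{"rx":0,"ry":0,"rz":0,"tx":0,"ty":0,"tz":1,"jaw":6},{"rx":0,"ry":0,"rz":0,"tx":0,"ty":0,"tz":0,"jaw":6},{"rx":0,"ry":0,"rz":0,"tx":0,"ty":0,"tz":0,"jaw":6},{"rx":0,"ry":0,"rz":0,"tx":0,"ty":0,"tz":0,"jaw":6}]'; python3 go.py 474.6 -228 20.2 4.5
```

```text
time_s: 39.02
tool_pos: [0.4751, -0.2281, 0.0247]
tool_rot: [180.0, -0.1, 4.5]
force: [0.3, 0.4, 0.1]
grip_width: 0.0116
t 39.02 pos [ 475.1 -228.1   24.7] rot [ 1.8e+02 -1.0e-01  4.5e+00] F [0.3 0.4 0.1] grip 11.6 q7 -70.8
rz total -0.0  then tx -0.5 ty -0.1 tz 4.5
```

```bash
python3 -m pendant '[{"rx":0,"ry":0,"rz":0,"tx":0,"ty":0,"tz":2,"jaw":6},{"rx":0,"ry":0,"rz":0,"tx":0,"ty":0,"tz":1.5,"jaw":6},{"rx":0,"ry":0,"rz":0,"tx":0,"ty":0,"tz":0.8,"jaw":6},{"rx":0,"ry":0,"rz":0,"tx":0,"ty":0,"tz":0,"jaw":6},{"rx":0,"ry":0,"rz":0,"tx":0,"ty":0,"tz":0,"jaw":6},{"rx":0,"ry":0,"rz":0,"tx":0,"ty":0,"tz":0,"jaw":6}]'; python3 go.py 474.6 -228 20.2 4.5
```

```text
time_s: 39.52
tool_pos: [0.4747, -0.2279, 0.0201]
tool_rot: [180.0, -0.0, 4.5]
force: [-0.6, -0.7, 2.2]
grip_width: 0.0117
t 39.52 pos [ 474.7 -227.9   20.1] rot [180.   -0.    4.5] F [-0.6 -0.7  2.2] grip 11.7 q7 -71.0
rz total -0.0  then tx -0.1 ty 0.1 tz -0.1
```

```bash
python3 -m pendant '[{"rx":0,"ry":0,"rz":0,"tx":0,"ty":0,"tz":0,"jaw":15},{"rx":0,"ry":0,"rz":0,"tx":0,"ty":0,"tz":0,"jaw":20},{"rx":0,"ry":0,"rz":0,"tx":0,"ty":0,"tz":0,"jaw":20},{"rx":0,"ry":0,"rz":0,"tx":0,"ty":0,"tz":0,"jaw":20},{"rx":0,"ry":0,"rz":0,"tx":0,"ty":0,"tz":-4,"jaw":20},{"rx":0,"ry":0,"rz":0,"tx":0,"ty":0,"tz":-15,"jaw":20},{"rx":0,"ry":0,"rz":0,"tx":0,"ty":0,"tz":-28,"jaw":20},{"rx":0,"ry":0,"rz":0,"tx":0,"ty":0,"tz":-30,"jaw":50},{"rx":0,"ry":0,"rz":-7,"tx":0,"ty":0,"tz":-20,"jaw":50},{"rx":0,"ry":0,"rz":-7,"tx":0,"ty":0,"tz":-5,"jaw":50},{"rx":0,"ry":0,"rz":-7,"tx":0,"ty":0,"tz":0,"jaw":50},{"rx":0,"ry":0,"rz":-7,"tx":0,"ty":0,"tz":0,"jaw":50},{"rx":0,"ry":0,"rz":-7,"tx":0,"ty":0,"tz":0,"jaw":50},{"rx":0,"ry":0,"rz":-7,"tx":0,"ty":0,"tz":0,"jaw":50},{"rx":0,"ry":0,"rz":-7,"tx":0,"ty":0,"tz":0,"jaw":50},{"rx":0,"ry":0,"rz":-7,"tx":0,"ty":0,"tz":0,"jaw":50},{"rx":0,"ry":0,"rz":-7,"tx":0,"ty":0,"tz":0,"jaw":50},{"rx":0,"ry":0,"rz":-7,"tx":0,"ty":0,"tz":0,"jaw":50},{"rx":0,"ry":0,"rz":-7,"tx":0,"ty":0,"tz":0,"jaw":50},{"rx":0,"ry":0,"rz":-7,"tx":0,"ty":0,"tz":0,"jaw":50}]'; python3 go.py 435.3 64.8 80 88.5
```

```text
time_s: 41.18
tool_pos: [0.4747, -0.2278, 0.1221]
tool_rot: [180.0, 0.0, 88.8]
force: [0.9, 0.1, 0.7]
grip_width: 0.05
t 41.18 pos [ 474.7 -227.8  122.1] rot [180.    0.   88.8] F [0.9 0.1 0.7] grip 50.0 q7 15.4
rz total 0.3  then tx 291.5 ty -47.0 tz 42.1
```

```bash
python3 -m pendant '[{"rx":0,"ry":0,"rz":0,"tx":12,"ty":-2,"tz":0,"jaw":50},{"rx":0,"ry":0,"rz":0,"tx":25,"ty":-4,"tz":0,"jaw":50},{"rx":0,"ry":0,"rz":0,"tx":35,"ty":-6,"tz":0,"jaw":50},{"rx":0,"ry":0,"rz":0,"tx":40,"ty":-6,"tz":0,"jaw":50},{"rx":0,"ry":0,"rz":0,"tx":40,"ty":-6,"tz":0,"jaw":50},{"rx":0,"ry":0,"rz":0,"tx":40,"ty":-6,"tz":0,"jaw":50},{"rx":0,"ry":0,"rz":0,"tx":38,"ty":-6,"tz":0,"jaw":50},{"rx":0,"ry":0,"rz":0,"tx":32,"ty":-5,"tz":8,"jaw":50},{"rx":0,"ry":0,"rz":0,"tx":20,"ty":-4,"tz":14,"jaw":50},{"rx":0,"ry":0,"rz":0,"tx":8,"ty":-2,"tz":14,"jaw":50},{"rx":0,"ry":0,"rz":0,"tx":1,"ty":0,"tz":8,"jaw":50},{"rx":0,"ry":0,"rz":0,"tx":0,"ty":0,"tz":0,"jaw":50},{"rx":0,"ry":0,"rz":0,"tx":0,"ty":0,"tz":0,"jaw":50},{"rx":0,"ry":0,"rz":0,"tx":0,"ty":0,"tz":0,"jaw":50}]'; python3 go.py 435.3 64.8 17 88.8
python3 - <<'E'
from h import *
from cell import env
c=env.read_camera("side"); crop(c,230,120,200,200,3,"d1.png")
E
```

```text
time_s: 42.35
tool_pos: [0.4361, 0.0634, 0.0783]
tool_rot: [180.0, 0.0, 88.3]
force: [-0.8, -0.3, 0.4]
grip_width: 0.0496
t 42.35 pos [436.1  63.4  78.3] rot [180.    0.   88.3] F [-0.8 -0.3  0.4] grip 49.6 q7 -16.7
rz total -0.5  then tx 1.3 ty -0.8 tz 61.3
```

View pics/d1.png

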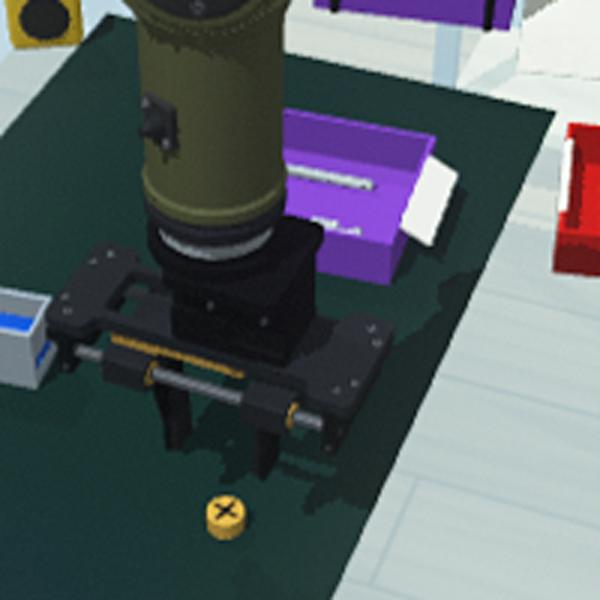

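```bash
python3 -m pendant '[{"rx":0,"ry":0,"rz":0,"tx":1,"ty":-1,"tz":14,"jaw":50},{"rx":0,"ry":0,"rz":0,"tx":0,"ty":0,"tz":22,"jaw":50},{"rx":0,"ry":0,"rz":0,"tx":0,"ty":0,"tz":14,"jaw":50},{"rx":0,"ry":0,"rz":0,"tx":0,"ty":0,"tz":6,"jaw":50},{"rx":0,"ry":0,"rz":0,"tx":0,"ty":0,"tz":2,"jaw":50},{"rx":0,"ry":0,"rz":0,"tx":0,"ty":0,"tz":0,"jaw":50},{"rx":0,"ry":0,"rz":0,"tx":0,"ty":0,"tz":0,"jaw":50},{"rx":0,"ry":0,"rz":0,"tx":0,"ty":0,"tz":0,"jaw":50}]'; python3 go.py 435.3 64.8 17 88.8
python3 - <<'E'
from h import *
from cell import env
c=env.read_camera("side"); crop(c,250,200,110,120,5,"d2.png")
E
```

```text
time_s: 43.07
tool_pos: [0.4355, 0.0653, 0.0208]
tool_rot: [179.9, 0.0, 88.4]
force: [0.8, -0.2, 0.0]
grip_width: 0.0501
t 43.07 pos [435.5  65.3  20.8] rot [179.9   0.   88.4] F [ 0.8 -0.2  0. ] grip 50.1 q7 -23.3
rz total -0.4  then tx -0.5 ty -0.2 tz 3.8
```

View pics/d2.png

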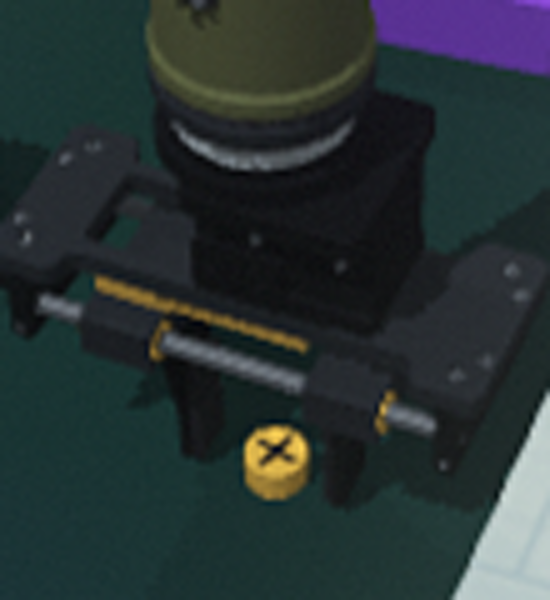

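```bash
python3 -m pendant '[{"rx":0,"ry":0,"rz":0,"tx":-0.5,"ty":0,"tz":3,"jaw":50},{"rx":0,"ry":0,"rz":0,"tx":0,"ty":0,"tz":0.5,"jaw":50},{"rx":0,"ry":0,"rz":0,"tx":0,"ty":0,"tz":0,"jaw":32},{"rx":0,"ry":0,"rz":0,"tx":0,"ty":0,"tz":0,"jaw":16},{"rx":0,"ry":0,"rz":0,"tx":0,"ty":0,"tz":0,"jaw":16},{"rx":0,"ry":0,"rz":0,"tx":0,"ty":0,"tz":0,"jaw":16},{"rx":0,"ry":0,"rz":0,"tx":0,"ty":0,"tz":0,"jaw":16},{"rx":0,"ry":0,"rz":0,"tx":0,"ty":0,"tz":0,"jaw":16},{"rx":0,"ry":0,"rz":0,"tx":0,"ty":0,"tz":0,"jaw":16},{"rx":0,"ry":0,"rz":0,"tx":0,"ty":0,"tz":0,"jaw":16},{"rx":0,"ry":0,"rz":0,"tx":0,"ty":0,"tz":0,"jaw":16},{"rx":0,"ry":0,"rz":0,"tx":0,"ty":0,"tz":0,"jaw":16}]' 25; python3 go.py 549 -219 120 94.5
```

```text
time_s: 44.12
tool_pos: [0.4345, 0.0649, 0.0163]
tool_rot: [180.0, 0.0, 88.5]
force: [0.0, 1.0, 0.1]
grip_width: 0.024
t 44.12 pos [434.5  64.9  16.3] rot [180.    0.   88.5] F [0.  1.  0.1] grip 24.0 q7 -23.7
rz total -6.0  then tx -292.0 ty 91.8 tz -103.7
```

Disc gripped at z 16.3, so it will touch the bin floor at 20.3. Lift, turn, carry.

```bash
python3 -m pendant '[{"rx":0,"ry":0,"rz":0,"tx":0,"ty":0,"tz":-8,"jaw":16},{"rx":0,"ry":0,"rz":0,"tx":0,"ty":0,"tz":-20,"jaw":16},{"rx":0,"ry":0,"rz":0,"tx":0,"ty":0,"tz":-28,"jaw":16},{"rx":0,"ry":0,"rz":-3,"tx":0,"ty":0,"tz":-28,"jaw":16},{"rx":0,"ry":0,"rz":-3,"tx":0,"ty":0,"tz":-15,"jaw":16},{"rx":0,"ry":0,"rz":0,"tx":-10,"ty":3,"tz":-3,"jaw":16},{"rx":0,"ry":0,"rz":0,"tx":-24,"ty":8,"tz":0,"jaw":16},{"rx":0,"ry":0,"rz":0,"tx":-34,"ty":11,"tz":0,"jaw":16},{"rx":0,"ry":0,"rz":0,"tx":-38,"ty":12,"tz":0,"jaw":16},{"rx":0,"ry":0,"rz":0,"tx":-38,"ty":12,"tz":0,"jaw":16},{"rx":0,"ry":0,"rz":0,"tx":-38,"ty":12,"tz":0,"jaw":16},{"rx":0,"ry":0,"rz":0,"tx":-38,"ty":12,"tz":0,"jaw":16},{"rx":0,"ry":0,"rz":0,"tx":-34,"ty":11,"tz":0,"jaw":16},{"rx":0,"ry":0,"rz":0,"tx":-24,"ty":7,"tz":0,"jaw":16},{"rx":0,"ry":0,"rz":0,"tx":-12,"ty":3,"tz":0,"jaw":16},{"rx":0,"ry":0,"rz":0,"tx":-2,"ty":1,"tz":0,"jaw":16},{"rx":0,"ry":0,"rz":0,"tx":0,"ty":0,"tz":0,"jaw":16},{"rx":0,"ry":0,"rz":0,"tx":0,"ty":0,"tz":0,"jaw":16},{"rx":0,"ry":0,"rz":0,"tx":0,"ty":0,"tz":0,"jaw":16}]'; python3 go.py 549 -219 20.3 94.5
python3 - <<'E'
from h import *
from cell import env
c=env.read_camera("side"); crop(c,230,80,180,150,4,"d3.png")
E
```

```text
time_s: 45.7
tool_pos: [0.5487, -0.2166, 0.1184]
tool_rot: [-180.0, -0.0, 94.6]
force: [-0.1, -0.9, 0.0]
grip_width: 0.0239
t 45.7 pos [ 548.7 -216.6  118.4] rot [-180.    -0.    94.6] F [-0.1 -0.9  0. ] grip 23.9 q7 12.8
rz total 0.1  then tx -2.4 ty 0.1 tz 98.1
```

View pics/d3.png

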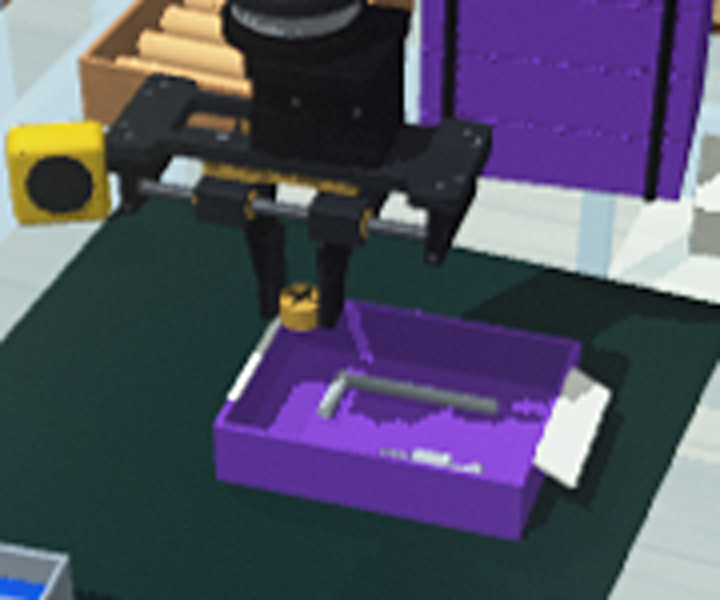

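```bash
python3 -m pendant '[{"rx":0,"ry":0,"rz":0,"tx":-1,"ty":0,"tz":10,"jaw":16},{"rx":0,"ry":0,"rz":0,"tx":0,"ty":0,"tz":22,"jaw":16},{"rx":0,"ry":0,"rz":0,"tx":0,"ty":0,"tz":26,"jaw":16},{"rx":0,"ry":0,"rz":0,"tx":0,"ty":0,"tz":20,"jaw":16},{"rx":0,"ry":0,"rz":0,"tx":0,"ty":0,"tz":10,"jaw":16},{"rx":0,"ry":0,"rz":0,"tx":0,"ty":0,"tz":3,"jaw":16},{"rx":0,"ry":0,"rz":0,"tx":0,"ty":0,"tz":0,"jaw":16},{"rx":0,"ry":0,"rz":0,"tx":0,"ty":0,"tz":0,"jaw":16},{"rx":0,"ry":0,"rz":0,"tx":0,"ty":0,"tz":0,"jaw":16}]'; python3 go.py 549 -219 20.3 94.5
```

```text
time_s: 46.5
tool_pos: [0.5501, -0.2203, 0.0288]
tool_rot: [179.9, 0.1, 94.5]
force: [-0.3, 0.3, 0.3]
grip_width: 0.0243
t 46.5 pos [ 550.1 -220.3   28.8] rot [1.799e+02 1.000e-01 9.450e+01] F [-0.3  0.3  0.3] grip 24.3 q7 9.4
rz total -0.0  then tx 1.4 ty -1.0 tz 8.5
```

```bash
python3 -m pendant '[{"rx":0,"ry":0,"rz":0,"tx":1,"ty":-1,"tz":3,"jaw":16},{"rx":0,"ry":0,"rz":0,"tx":0,"ty":0,"tz":2.5,"jaw":16},{"rx":0,"ry":0,"rz":0,"tx":0,"ty":0,"tz":1.5,"jaw":16},{"rx":0,"ry":0,"rz":0,"tx":0,"ty":0,"tz":0.8,"jaw":16},{"rx":0,"ry":0,"rz":0,"tx":0,"ty":0,"tz":0,"jaw":16},{"rx":0,"ry":0,"rz":0,"tx":0,"ty":0,"tz":0,"jaw":16},{"rx":0,"ry":0,"rz":0,"tx":0,"ty":0,"tz":0,"jaw":16}]'; python3 go.py 549 -219 20.3 94.5
```

```text
time_s: 47.08
tool_pos: [0.5479, -0.2193, 0.0203]
tool_rot: [-180.0, 0.0, 94.4]
force: [-2.0, -0.1, 5.9]
grip_width: 0.0243
t 47.08 pos [ 547.9 -219.3   20.3] rot [-180.     0.    94.4] F [-2.  -0.1  5.9] grip 24.3 q7 9.1
rz total -0.1  then tx 0.3 ty 1.1 tz 0.0
```

Contact. Release, lift, back off toward the middle.

```bash
python3 -m pendant '[{"rx":0,"ry":0,"rz":0,"tx":0,"ty":0,"tz":0,"jaw":28},{"rx":0,"ry":0,"rz":0,"tx":0,"ty":0,"tz":0,"jaw":32},{"rx":0,"ry":0,"rz":0,"tx":0,"ty":0,"tz":0,"jaw":32},{"rx":0,"ry":0,"rz":0,"tx":0,"ty":0,"tz":0,"jaw":32},{"rx":0,"ry":0,"rz":0,"tx":0,"ty":0,"tz":-5,"jaw":32},{"rx":0,"ry":0,"rz":0,"tx":0,"ty":0,"tz":-15,"jaw":32},{"rx":0,"ry":0,"rz":0,"tx":0,"ty":0,"tz":-28,"jaw":32},{"rx":0,"ry":0,"rz":0,"tx":0,"ty":0,"tz":-35,"jaw":32},{"rx":0,"ry":0,"rz":0,"tx":0,"ty":0,"tz":-38,"jaw":32},{"rx":0,"ry":0,"rz":0,"tx":10,"ty":0,"tz":-35,"jaw":32},{"rx":0,"ry":0,"rz":0,"tx":30,"ty":-5,"tz":-20,"jaw":32},{"rx":0,"ry":0,"rz":0,"tx":35,"ty":-5,"tz":0,"jaw":32},{"rx":0,"ry":0,"rz":0,"tx":40,"ty":-5,"tz":0,"jaw":32},{"rx":0,"ry":0,"rz":0,"tx":40,"ty":-5,"tz":0,"jaw":32},{"rx":0,"ry":0,"rz":0,"tx":35,"ty":-5,"tz":0,"jaw":32},{"rx":0,"ry":0,"rz":0,"tx":20,"ty":-3,"tz":0,"jaw":32},{"rx":0,"ry":0,"rz":0,"tx":5,"ty":0,"tz":0,"jaw":32},{"rx":0,"ry":0,"rz":0,"tx":0,"ty":0,"tz":0,"jaw":32},{"rx":0,"ry":0,"rz":0,"tx":0,"ty":0,"tz":0,"jaw":32}]'
python3 - <<'E'
from h import *
from cell import env
c=env.read_camera("side"); cv2.imwrite("pics/e1.png",c["img"][:,:,::-1]); np.savez("se.npz",**c)
c=env.read_camera("top"); cv2.imwrite("pics/e1t.png",c["img"][:,:,::-1]); np.savez("te.npz",**c)
crop(load("se.npz"),275,140,120,90,6,"e2.png"); crop(load("te.npz"),380,150,110,120,5,"e3.png")
E
```

```text
time_s: 48.67
tool_pos: [0.5036, -0.0084, 0.1957]
tool_rot: [180.0, 0.1, 94.4]
force: [0.1, -1.3, -1.3]
grip_width: 0.0317
```

View pics/e1.png

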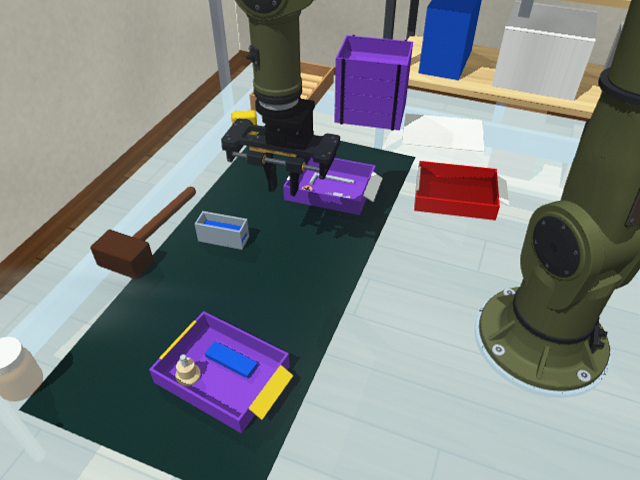

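View pics/e1t.png

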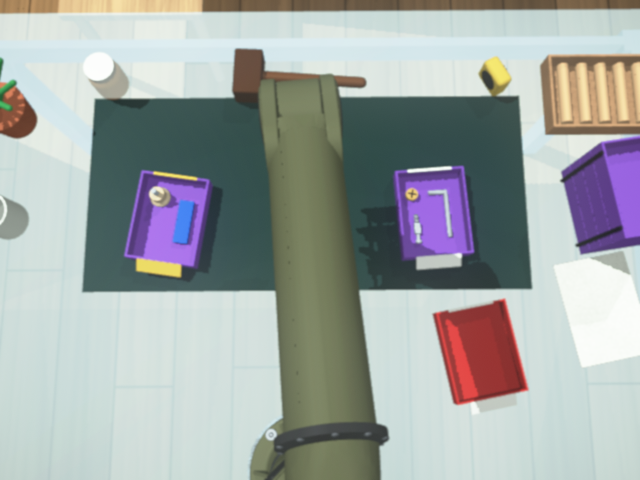

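View pics/e2.png

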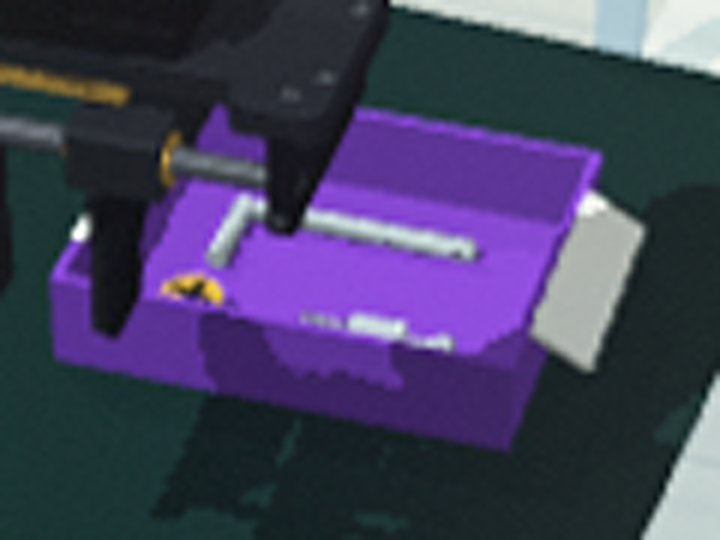

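```bash
python3 -c "
from cell import env
print(env.sign_off())"
```

```text
the job is handed in; nothing more can be done
None
```

Both kits are made up and handed in at about 49 s. The last pictures from both cameras showed everything where it should be. One press during the job went above 40 N, described below.

- **Yellow-tag bin:** The foot stands on its pad. One blue spacer, drawn from the bottom slot, lies flat beside it. The remaining plates dropped down and stayed in the magazine.
- **White-tag bin:** The hex key, cam bolt and brass disc lie flat on the floor, apart from each other. Every part in both bins was lowered until the wrist felt light contact (2–6 N) before release.
- **What went wrong:** On my first try at setting the spacer in the bin, I had gripped it too deep. The fingertips met the bin floor before the plate did, and the wrist force read about 43 N vertically. That is well under the 120 N wrist limit. It was the fingertips pressing, not the gripper's body, though the reading is above the 40 N figure.
- **How I fixed it:** I lifted the spacer out and set it on the mat, where it was let go about 3 mm up. I gripped it again shallower and then set it down in the bin with about 4 N. No later check failed or disagreed.

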